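# Load the gel warmer and switch it on

## Robot

A 6-joint arm with a two-finger parallel gripper is mounted at the origin on the work surface. World frame = base frame: x ahead of the robot, y to its left, z up, the work surface at z = 0. Lengths are in m, angles in rad, forces in N, time in s.
With the tool pointing down it reaches from about 0.225 to 0.875 m from the base axis. Payload 3.4 kg.
Tool frame: the origin (TCP) lies between the finger pads; the fingertips stand 8 mm ahead of it and the grasp point (between the pads) lies 11 mm behind it; z points along the fingers, y is the line along which they close (so a half turn about z gives the same grasp; the last joint's range is limited). The gripper opens to 85 mm and grips with 20 to 120 N. Pads are 22 mm wide; open, the fingers measure 114 mm over their backs; the gripper's body (76 mm by 85 mm) begins 54 mm behind the grasp point. The pads swing forward as they close: fully open they stand 13 mm farther back than shut.
Start: joints at [1.047, 0.276, 1.505, -0, 1.361, -0.121], TCP at [0.225, 0.529, 0.239] pointing down, gripper open.
Joint ranges: [-2.89, 2.89], [-0.75, 2.08], [0.22, 2.7], [-1.18, 4.32], [0.11, 2.71], [-2.7, 2.7]. Speed limits (rad/s): [2.57, 2.57, 3.14, 3.14, 3.14, 3.14].

## Interface

Orientations are given as a unit quaternion [w, x, y, z].
In Python, from rig import manip gives the robot as it stands.
- The arm moves only by the tool move_arm, never from a script. Its argument "deltas" is a list that holds one entry, the list of rows, each a list of 5 numbers: the shift along the tool's x, y, z normalised to -1 to 1, where 1 is 80 cm, then the turn about the tool's z normalised to -1 to 1, where 1 is 120 degrees, then the closure, from -1 (fully open) to 1 (shut). In form: [[[tx, ty, tz, twist, grip], ...]]. A call has 1 to 12 rows; each row is the pose to reach, as a shift and turn from the pose commanded when the call began, along the tool's axes at that moment; what a row does not reach only later rows make up. A row lasts 1/10 s, in which the tool goes at most 50 mm and 8.59 degrees, less where a joint would pass 70% of its speed; a pose out of reach is approached as far as the arm can. A call with a number of a shift or a turn outside -1 to 1 is refused whole. A call with a gripper value outside its range is refused whole. The fingers move at their own pace and stop on an object; "squeeze" is the grip in N (left out, the last holds). Time passes only in rows, so rows that repeat a pose let the fingers close. It gives the time, the measured TCP pose, the force, the opening and the grip force at its end, in the units of the state.
- manip.get_state(): the state, without advancing time (a new reading comes with each control period).
- manip.get_image(name): name is "scene" or "side" or "wrist"; returns the picture (420x560x3 uint8, red, green, blue); there is no depth.
- manip.camera_params(name): a dict with "fx", "fy", "cx", "cy" (pixels), "R" (3x3) and "t" (3): a world point X has camera coordinates R X + t; the wrist camera has in their place "tool_from_camera" (4x4, takes a point from camera to tool coordinates, whose origin is the TCP and whose axes are the flange's). Camera axes: x right, y down, z forward; pixel columns grow to the right and rows downward; lengths in m; the calibration is good to about 2 mm. A picture is of the moment at which its call begins: read the wrist's pose just before it. camera_params takes no time and is no camera call.
- manip.sign_off(): hands the job in; it is judged then, once.
The state is a dict: "clock": time; "qpos": joint angles; "qd": joint speeds; "effort": joint torques, N m; "position": TCP position; "ee_rot": TCP orientation; "contact_force": force on the tool from outside, world axes, zero at the start; "moment": the same for the moment, N m; "width": finger opening in m; "gripper_force": force on a finger pad.
Only numpy, scipy, OpenCV 4.12 (cv2) and the standard library are available. Lean on these libraries where they do the work, as an engineer would, in place of code of your own. Each camera call takes 0.05 s, during which the arm holds its last target. There are 200 camera calls.

## Task

Load the bottle warmer for the morning: take the three gel bottles off the steel tray and drop each into the well that fits it, nozzle up and right down to the bottom, the two large ones in the two large wells and the small one in the small well. When all three are in, switch the warmer on by pulling its black knob fully out, then let go. Do not let a bottle fall over, and leave the pump bottle and the sharps bin standing where they are.

Things in the scene. Friction and masses are not known exactly. Their poses are not given: they have to be found in the camera images.
- gel_a_mid (a point): Large gel bottle, loose, about 0.25 kg: upright white round bottle, 150 mm tall in all; plain cylinder 54 mm in diameter from its base to 118 mm up (grip it here), then a shoulder and a grey nozzle cap 29 mm in diameter up to the top. This point is on its axis half-way up, 75 mm above its base and 75 mm below its top; z runs up the bottle towards the nozzle.
- gel_b_mid (a point): The second large gel bottle, the same in every way as the first (they are interchangeable). Point on its axis 75 mm above its base; z runs up the bottle.
- gel_s_mid (a point): Small gel bottle, loose, about 0.13 kg: 130 mm tall in all; plain cylinder 40 mm in diameter from its base to 102 mm up, then shoulder and grey nozzle cap 29 mm in diameter. This point is on its axis half-way up, 65 mm above its base; z runs up the bottle.
- tray: Shallow stainless tray, fixed, 240 x 320 mm with a rim 16 mm high and a floor 3 mm thick, on which the gel bottles and the pump bottle stand in any order. Origin at the centre of its underside on the table. It stands either left or right of the robot's centre line, the warmer on the other side.
- warmer: Gel bottle warmer, fixed: white console 316 mm wide, 140 mm deep, 138 mm high. Its top is a flat panel (100 mm from front to rear edge, 300 mm wide) that slopes down towards the robot's side at 30 degrees to the level; the panel carries three round wells in a row from side to side, and at the right-hand end (seen from the front) the black switch knob. Origin on the table under the middle of its front edge; x points from front to rear, y to its left, z up.
- well_left (a point): Centre of the mouth of the large well at the left end (+y), on the panel's surface. Bore 60 mm in diameter and 68 mm deep with a flat bottom. z is the bore's axis and points out of the well, square to the panel (leaning 30 degrees from vertical, to the warmer's front); y runs along the row of wells; x up the slope of the panel. A seated large bottle stands out 82 mm above the panel.
- well_mid (a point): Mouth of the other large well, 80 mm along the row from the left one (centre to centre); same bore, depth and axes.
- well_small (a point): Mouth of the small well, 75 mm along the row from the middle one: bore 46 mm in diameter, 68 mm deep; same axes. A seated small bottle stands out 62 mm.
- seat_left (a point): Where the centre (75 mm up) of a large bottle lies when it is right down in the left well: on the bore's axis, 7 mm above the panel.
- seat_mid (a point): The same for the middle well, 7 mm above the panel.
- seat_small (a point): Where the centre (65 mm up) of the small bottle lies when it is right down in the small well: on the bore's axis, 3 mm below the panel.
- switch_grip (a point): Middle of the switch's black knob head: round, 30 mm in diameter and 24 mm long, on the panel 63 mm along the row from the small well's centre. With the knob in, this point is 27 mm above the panel and the head's top 39 mm. z is its pull axis, pointing out square to the panel.
- switch (a joint): Travel of the knob in m: 0 pushed in (off, as at the start), 0.012 pulled out to its stop (on). It stays where it is left; about 4 N moves it.
- pump_mid (a point): Bystander: white pump-dispenser bottle of disinfectant on the tray among the gel bottles, loose, 54 mm in diameter, 170 mm tall, with a small spout reaching 38 mm from its axis near the top. Point on its axis 85 mm up.
- sharps: Bystander: yellow sharps bin with a red cap, loose, 98 mm in diameter, 121 mm tall, on the table beyond the gap between tray and warmer. Origin at the centre of its underside. (Farther out, near the table's far edge, stand a glove box 70 mm high and an ECG recorder 62 mm high, out of the way.)

How it is judged:
On the way, in this order (a step that is already met when the one before it is completed fails the run):
1. all three gel bottles are right down in the wells that fit them, nozzle up ((((z of gel_a_mid in the frame of seat_left between -0.006 and 0.006 m and distance between gel_a_mid and seat_left below 0.012 m and angle between the z axis of gel_a_mid and the z axis of seat_left, either way round below 0.2 rad and angle between gel_a_mid's own z axis and vertical below 0.8 rad) and (z of gel_b_mid in the frame of seat_mid between -0.006 and 0.006 m and distance between gel_b_mid and seat_mid below 0.012 m and angle between the z axis of gel_b_mid and the z axis of seat_mid, either way round below 0.2 rad and angle between gel_b_mid's own z axis and vertical below 0.8 rad)) or ((z of gel_b_mid in the frame of seat_left between -0.006 and 0.006 m and distance between gel_b_mid and seat_left below 0.012 m and angle between the z axis of gel_b_mid and the z axis of seat_left, either way round below 0.2 rad and angle between gel_b_mid's own z axis and vertical below 0.8 rad) and (z of gel_a_mid in the frame of seat_mid between -0.006 and 0.006 m and distance between gel_a_mid and seat_mid below 0.012 m and angle between the z axis of gel_a_mid and the z axis of seat_mid, either way round below 0.2 rad and angle between gel_a_mid's own z axis and vertical below 0.8 rad))) and z of gel_s_mid in the frame of seat_small between -0.006 and 0.006 m and distance between gel_s_mid and seat_small below 0.012 m and angle between the z axis of gel_s_mid and the z axis of seat_small, either way round below 0.2 rad and angle between gel_s_mid's own z axis and vertical below 0.8 rad), for 0.2 s.
2. after that, the switch knob is pulled out to its stop (at least 9 of its 12 mm) (value of joint switch above 0.009 m), for 0.2 s.
At the end, for the whole second after the job is handed in: Both large bottles sit in the two large wells, one in each, and the small bottle in the small well, nozzle up, each within 6 mm of the bottom, within 12 mm of its seat point and within 0.2 rad of the bore's axis; the switch knob is out by at least 9 mm of its 12 mm (all of step 1 and value of joint switch above 0.009 m); the robot touches nothing.
It fails at once if the pump bottle is shifted by more than 25 mm or tipped over (distance of pump_mid from where it was at the start of the episode above 0.025 m or angle between pump_mid's own z axis and vertical above 0.4 rad).
It fails at once if the sharps bin is shifted by more than 25 mm or tipped over (distance of sharps from where it was at the start of the episode above 0.025 m or angle between sharps's own z axis and vertical above 0.4 rad).
It fails at once if a gel bottle falls over or is laid down (angle between any of gel_a_mid, gel_b_mid, gel_s_mid's own z axis and vertical above 1.2 rad).
It also fails if it takes over 72 s, if anything falls off the work surface, if the arm or the gripper's body presses on something with over 40 N, if the wrist force passes 120 N, or if a joint passes its speed limit or range.

## Working session

There is one attempt and no reset: what is moved stays moved. The work goes in short steps, Python scripts to look and compute and a tool call to move; the robot and the scene stay as the last step left them, time stands still between calls to the robot, and variables do not carry over. Pictures are saved under pics/ and viewed, at most 10 in all, crops included, and the job is handed in when it is done.

Besides the shell and the picture viewer there is one more tool, called after ">>>" as name(argument=value, ...) on one line, values as JSON. move_arm: Moves the arm, as the interface text tells. Scaled input: -1 to 1 covers 80 cm each way for a shift and 120 degrees each way for a turn. Its arguments: {"type":"object","properties":{"deltas":{"type":"array","items":{"type":"array","items":{"type":"array","items":{"type":"number","minimum":-1,"maximum":1}}}},"squeeze":{"type":"number"}},"required":["deltas"]}

```bash
ls; mkdir -p pics; cat > h.py <<'E'
import numpy as np, cv2
from rig import manip
from scipy.spatial.transform import Rotation as Rn
def snap(n,f):
    im=np.asarray(manip.get_image(n)); cv2.imwrite(f'pics/{f}.png',im[...,::-1]); return im
def ray(n,u,v,s=None):
    c=manip.camera_params(n); d=np.array([(u-c['cx'])/c['fx'],(v-c['cy'])/c['fy'],1.])
    if n=='wrist':
        T=np.array(c['tool_from_camera']); w,x,y,z=s['ee_rot']; R=Rn.from_quat([x,y,z,w]).as_matrix()
        return R@T[:3,3]+np.array(s['position']), R@T[:3,:3]@d
    R=np.array(c['R']); return -R.T@np.array(c['t']), R.T@d
def onz(n,u,v,z,s=None):
    o,d=ray(n,u,v,s); return o+d*(z-o[2])/d[2]
def proj(n,X):
    c=manip.camera_params(n); p=np.array(c['R'])@X+np.array(c['t']); return c['fx']*p[0]/p[2]+c['cx'],c['fy']*p[1]/p[2]+c['cy']
E
python3 - <<'E'
from h import *
s=manip.get_state(); print(s['clock'],s['position'],s['ee_rot'],s['width'])
a=snap('scene','scene0'); b=snap('side','side0'); c=snap('wrist','wrist0')
for n in('scene','side'): o,d=ray(n,280,210); print(n,o,d)
print(manip.camera_params('wrist'))
E
```

```text
pics
0.0 [0.22513888 0.52853625 0.23842629] [-3.10549240e-04  2.00061733e-01  9.79782856e-01 -8.72618025e-04] 0.08536753259598254
scene [1.13578344 0.53753229 0.66264283] [-0.55068404 -0.58393407 -0.59652284]
side [-0.07351724 -0.68849973  1.02825715] [ 0.53380284  0.4941121  -0.68654119]
{'fx': 340.37876142592347, 'fy': 340.37876142592347, 'cx': 276.0414402701049, 'cy': 210.34313580637294, 'tool_from_camera': array([[ 5.97635066e-04, -9.54205943e-01, -2.99149899e-01,
         7.81502142e-02],
       [ 9.99999721e-01,  4.36514526e-04,  6.05416032e-04,
         1.09715617e-03],
       [-4.47108299e-04, -2.99150177e-01,  9.54205938e-01,
        -1.34737863e-01],
       [ 0.00000000e+00,  0.00000000e+00,  0.00000000e+00,
         1.00000000e+00]])}
```

View pics/scene0.png

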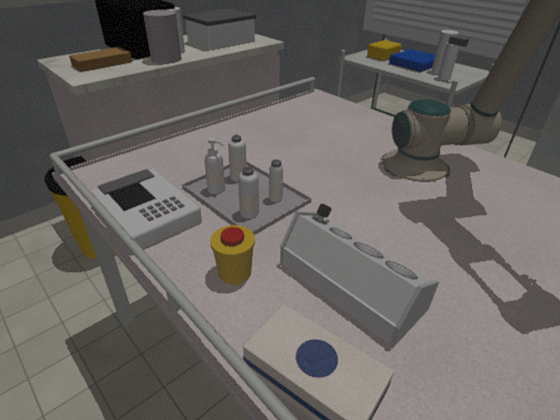

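View pics/side0.png

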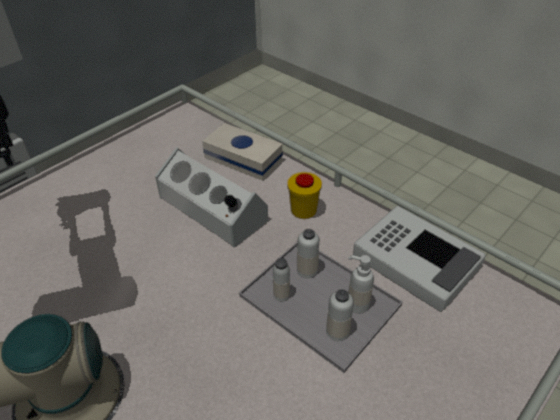

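View pics/wrist0.png

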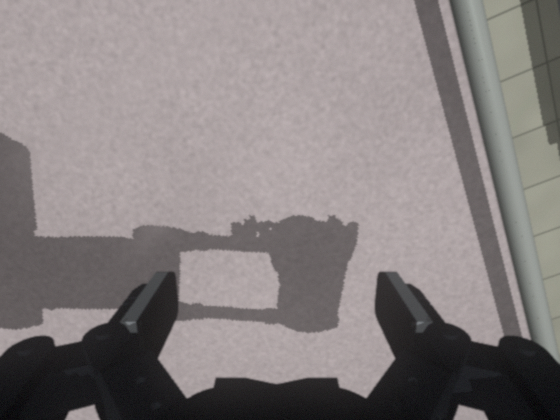

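```bash
cat >> h.py <<'E'
def tri(ps):
    A=np.zeros((3,3));b=np.zeros(3)
    for n,u,v in ps:
        o,d=ray(n,u,v); d=d/np.linalg.norm(d); P=np.eye(3)-np.outer(d,d); A+=P;b+=P@o
    X=np.linalg.solve(A,b); return X,[np.round(np.subtract(proj(n,X),(u,v)),1) for n,u,v in ps]
E
python3 - <<'E'
from h import *
np.set_printoptions(precision=4,suppress=True)
for k,a,b in [('A',(237,138),(308,233)),('B',(248,171),(342,295)),('S',(276,163),(282,263)),
  ('knob',(323,210),(231,202)),('ws',(341,233),(219,194)),('wm',(369,250),(200,183)),('wl',(402,270),(180,171))]:
    print(k,*tri([('scene',*a),('side',*b)]), 'zplane', *( [onz('scene',*a,.153 if k!='S' else .133)[:2],onz('side',*b,.153 if k!='S' else .133)[:2]] if k in 'ABS' else []))
for p in [(237,138),(248,171)]:
  for q in [(308,233),(342,295)]: print(p,q,tri([('scene',*p),('side',*q)]))
a=cv2.imread('pics/side0.png')[140:250,150:275]; b=cv2.imread('pics/scene0.png')[195:340,270:440]
f=lambda i,w,h:cv2.resize(i,(w,h),interpolation=cv2.INTER_CUBIC)
m=np.zeros((600,800,3),np.uint8); m[:352,:400]=f(a,400,352); m[:340,400:]=f(b,400,340)
c=cv2.imread('pics/side0.png')[225:345,260:390]; m[352:600,:268]=f(c,268,248); d=cv2.imread('pics/scene0.png')[130:225,180:300]; m[352:600,400:713]=f(d,313,248)
cv2.imwrite('pics/crop.png',m)
E
```

```text
A [ 0.5718 -0.2032  0.204 ] [array([7.6, 1.3]), array([ 8.8, -1.9])] zplane [ 0.521  -0.3065] [ 0.5929 -0.1615]
B [ 0.5377 -0.2801  0.0647] [array([-8.7, -1.7]), array([-11.4,   1.9])] zplane [ 0.6143 -0.1382] [ 0.5018 -0.3322]
S [ 0.4993 -0.1608  0.1241] [array([-0.6, -0. ]), array([-0.7,  0.1])] zplane [ 0.5088 -0.148 ] [ 0.4949 -0.1672]
knob [0.5645 0.0774 0.1256] [array([-0.3,  0. ]), array([-0.2, -0. ])] zplane
ws [0.5783 0.1443 0.1052] [array([-1.2,  0.1]), array([-1. , -0.1])] zplane
wm [0.5753 0.2198 0.1038] [array([-1.3,  0.1]), array([-1. , -0.2])] zplane
wl [0.5724 0.3015 0.1042] [array([-0.7,  0.1]), array([-0.4, -0.1])] zplane
(237, 138) (308, 233) (array([ 0.5718, -0.2032,  0.204 ]), [array([7.6, 1.3]), array([ 8.8, -1.9])])
(237, 138) (342, 295) (array([ 0.508 , -0.3268,  0.1416]), [array([-0.5, -0.1]), array([-0.7,  0.1])])
(248, 171) (308, 233) (array([ 0.602 , -0.1543,  0.141 ]), [array([-0., -0.]), array([-0.,  0.])])
(248, 171) (342, 295) (array([ 0.5377, -0.2801,  0.0647]), [array([-8.7, -1.7]), array([-11.4,   1.9])])
```

View pics/crop.png

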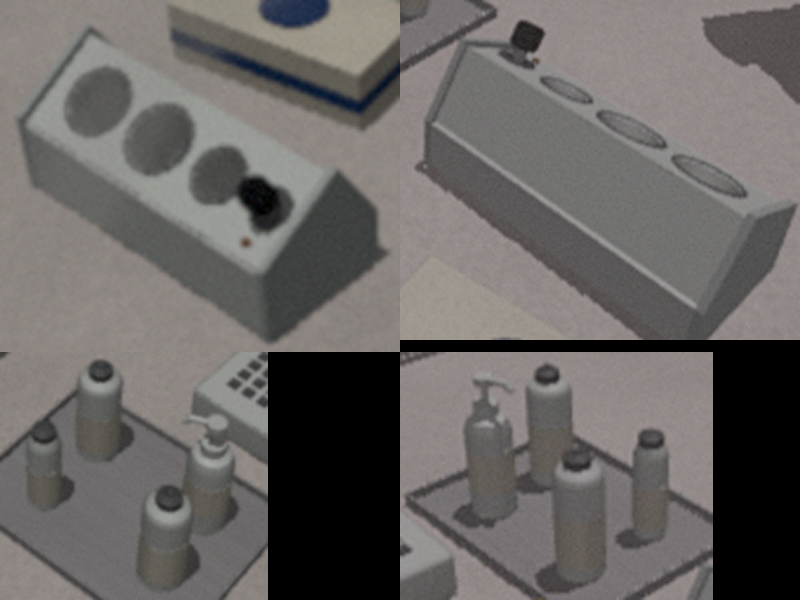

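The scene picture shows the tray with four bottles: large gel caps at (237,138) and (248,171), small at (276,163), pump at (214,143). The warmer's wells are at (402,270), (369,250) and (341,233), with the knob at (323,210). In the side view the large caps are at (342,295) and (308,233), the small one at (282,263). The wrist picture shows only table. I'll go above the warmer for a close look.

```bash
cat >> h.py <<'E'
def goto(x,y,z,yaw=None,s=None):
    "numbers for move_arm; yaw = world angle (deg) of tool y, modulo 180"
    s=s or manip.get_state(); w,a,b,c=s['ee_rot']; R=Rn.from_quat([a,b,c,w]).as_matrix()
    d=R.T@(np.array([x,y,z])-s['position'])/.8; t=0.
    if yaw is not None:
        cur=np.degrees(np.arctan2(R[1,1],R[0,1])); t=-((yaw-cur+90)%180-90)/120
    return np.round(np.r_[d,t],4)
E
python3 -c "
from h import *
print(goto(.55,.2,.30,92))"
```

```text
[-0.5345 -0.2189 -0.0765 -0.209 ]
```

>>> move_arm(deltas=[[[-0.534, -0.219, -0.077, -0.209, -1], [-0.534, -0.219, -0.077, -0.209, -1], [-0.534, -0.219, -0.077, -0.209, -1], [-0.534, -0.219, -0.077, -0.209, -1], [-0.534, -0.219, -0.077, -0.209, -1], [-0.534, -0.219, -0.077, -0.209, -1], [-0.534, -0.219, -0.077, -0.209, -1], [-0.534, -0.219, -0.077, -0.209, -1], [-0.534, -0.219, -0.077, -0.209, -1], [-0.534, -0.219, -0.077, -0.209, -1], [-0.534, -0.219, -0.077, -0.209, -1], [-0.534, -0.219, -0.077, -0.209, -1]]])

```text
clock: 1.35
position: [0.5496, 0.2, 0.3003]
ee_rot: [-0.001, -0.017, 1.0, 0.0]
contact_force: [0.1, -1.0, 0.1]
width: 0.0852
gripper_force: 0.0
```

```bash
python3 - <<'E'
from h import *
s=manip.get_state(); print(s['clock'],s['position'],s['ee_rot'],s['qd'])
im=snap('wrist','w1'); s2=s
import json; json.dump({k:np.asarray(s[k]).tolist() for k in('position','ee_rot')},open('w1.json','w'))
print(goto(.53,-.2,.31,92))
E
```

```text
1.35 [0.54963476 0.20001185 0.30032855] [-8.00341591e-04 -1.67189630e-02  9.99859874e-01  2.60597923e-04] [ 0.03086043 -0.01295526  0.01643727  0.00219279  0.00160901 -0.00102603]
[ 0.0412 -0.4997 -0.0123 -0.    ]
```

View pics/w1.png

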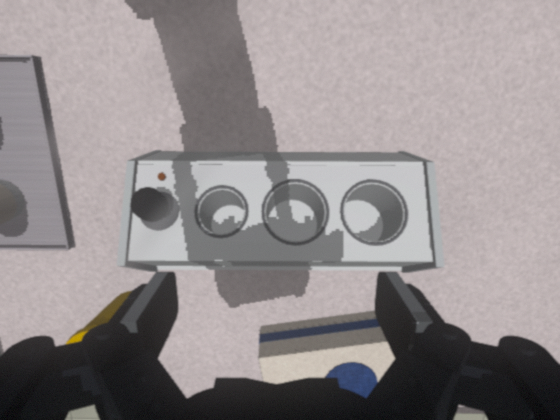

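Close view of the warmer: wells at (374,212), (295,212) and (221,211), knob head near (148,204), with the row nearly level in the picture. I'll compute the positions and move over the tray.

```bash
python3 - <<'E'
from h import *
import json; np.set_printoptions(precision=4,suppress=True)
s=json.load(open('w1.json'))
for z in (.104,.107,.110,.113):
    P=[onz('wrist',u,v,z,s) for u,v in((374,212),(295,212),(221,211))]; print(z,*[p[:2] for p in P],np.linalg.norm(P[0]-P[1]),np.linalg.norm(P[1]-P[2]))
for v,z in ((160,.088),(263,.138),(160,.08),(263,.13)): print(v,z,onz('wrist',290,v,z,s))
E
```

```text
0.104 [0.574  0.3029] [0.5767 0.2223] [0.5782 0.1468] 0.08066893423523544 0.07548720557718638
0.107 [0.573 0.302] [0.5757 0.2221] [0.5772 0.1473] 0.079938207521705 0.0748034167287536
0.11 [0.5721 0.301 ] [0.5748 0.2219] [0.5762 0.1478] 0.07920748080817457 0.07411962788032077
0.113 [0.5712 0.3001] [0.5738 0.2217] [0.5753 0.1482] 0.07847675409464415 0.07343583903188795
160 0.088 [0.5262 0.2155 0.088 ]
263 0.138 [0.6175 0.2177 0.138 ]
160 0.08 [0.5275 0.2159 0.08  ]
263 0.13 [0.6214 0.2182 0.13  ]
```

>>> move_arm(deltas=[[[0.041, -0.5, -0.012, 0, -1], [0.041, -0.5, -0.012, 0, -1], [0.041, -0.5, -0.012, 0, -1], [0.041, -0.5, -0.012, 0, -1], [0.041, -0.5, -0.012, 0, -1], [0.041, -0.5, -0.012, 0, -1], [0.041, -0.5, -0.012, 0, -1], [0.041, -0.5, -0.012, 0, -1], [0.041, -0.5, -0.012, 0, -1], [0.041, -0.5, -0.012, 0, -1], [0.041, -0.5, -0.012, 0, -1]]])

```text
clock: 2.5
position: [0.5308, -0.1985, 0.3104]
ee_rot: [-0.0, -0.018, 1.0, 0.001]
contact_force: [-0.4, 0.5, 0.4]
width: 0.0855
gripper_force: 0.0
```

```bash
python3 - <<'E'
from h import *
s=manip.get_state(); print(s['clock'],s['position'],s['ee_rot'],s['contact_force'])
im=snap('wrist','w2')
import json; json.dump({k:np.asarray(s[k]).tolist() for k in('position','ee_rot')},open('w2.json','w'))
E
```

```text
2.5 [ 0.53082553 -0.19846401  0.31041662] [-1.16488985e-04 -1.84463307e-02  9.99829586e-01  7.20494207e-04] [-0.377004    0.50817551  0.41538236]
```

View pics/w2.png

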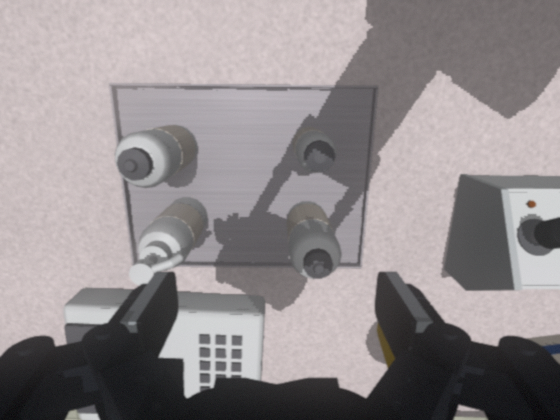

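Over the tray: large cap at (134,162), second large at (319,262), small at (319,152), and the pump with its spout at (145,270)–(185,260).

```bash
python3 - <<'E'
from h import *
import json; np.set_printoptions(precision=4,suppress=True)
s=json.load(open('w2.json'))
for n,u,v,z in(('A',133,161,.153),('B',319,263,.153),('S',319,153,.133),('P',150,262,.165)): print(n,onz('wrist',u,v,z,s))
for yaw in(91.6,): print(goto(.6,-.1525,.26,yaw))
E
```

```text
A [ 0.5049 -0.3204  0.153 ]
B [ 0.5955 -0.1533  0.153 ]
S [ 0.4948 -0.1584  0.133 ]
P [ 0.5942 -0.3082  0.165 ]
[-0.0884  0.0539  0.0632  0.0046]
```

>>> move_arm(deltas=[[[-0.085, 0.053, 0.07, 0.005, -1], [-0.085, 0.053, 0.07, 0.005, -1], [-0.085, 0.053, 0.07, 0.005, -1], [-0.085, 0.053, 0.15, 0.005, -1], [-0.085, 0.053, 0.2, 0.005, -1], [-0.085, 0.053, 0.25, 0.005, -1], [-0.085, 0.053, 0.27, 0.005, -1], [-0.085, 0.053, 0.27, 0.005, -1], [-0.085, 0.053, 0.27, 0.005, 1], [-0.085, 0.053, 0.27, 0.005, 1], [-0.085, 0.053, 0.27, 0.005, 1], [-0.085, 0.053, 0.27, 0.005, 1]]], squeeze=25)

```text
clock: 3.75
position: [0.5989, -0.1559, 0.097]
ee_rot: [0.002, -0.012, 1.0, -0.0]
contact_force: [-0.2, 1.7, 6.0]
width: 0.0535
gripper_force: 26.4
```

>>> move_arm(deltas=[[[0, 0, 0, 0, 1], [0, 0, 0, 0, 1], [0, 0, 0, 0, 1], [0, 0, 0, 0, 1], [0, 0, -0.04, 0, 1], [0, 0, -0.09, 0, 1], [0, 0, -0.14, 0, 1], [0, 0, -0.19, 0, 1], [0, 0, -0.24, 0, 1], [0, 0, -0.24, 0, 1]]])

```text
clock: 4.75
position: [0.6001, -0.157, 0.2939]
ee_rot: [0.006, -0.012, 1.0, -0.003]
contact_force: [-0.0, 0.1, -1.1]
width: 0.0539
gripper_force: 27.5
```

```bash
python3 - <<'E'
from h import *
np.set_printoptions(precision=4,suppress=True)
s=manip.get_state(); print(s['clock'],s['position'],s['ee_rot'],s['contact_force'],s['width'],s['gripper_force'])
im=snap('wrist','w3')
print(goto(.575,.302,.30,91.6))
E
```

```text
4.75 [ 0.6001 -0.157   0.2939] [ 0.0064 -0.0122  0.9999 -0.0026] [-0.0305  0.0674 -1.1179] 0.05392332909670372 27.548143565654755
[ 0.0156  0.5736 -0.0138 -0.0017]
```

View pics/w3.png

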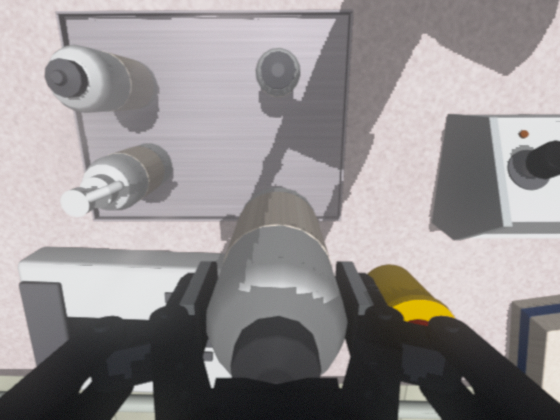

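```bash
python3 - <<'E'
from h import *
np.set_printoptions(precision=4,suppress=True)
c=manip.camera_params('wrist');T=np.array(c['tool_from_camera'])
for u,v,z in ((278,187,.094),(278,187,.0935),(278,317,-.056),(278,317,-.046)):
    d=T[:3,:3]@np.array([(u-c['cx'])/c['fx'],(v-c['cy'])/c['fy'],1]); o=T[:3,3]; print(o+d*(z-o[2])/d[2])
E
```

```text
[0.0227 0.0032 0.094 ]
[0.0228 0.0032 0.0935]
[ 0.0228  0.0023 -0.056 ]
[ 0.0158  0.0024 -0.046 ]
```

>>> move_arm(deltas=[[[-0.079, 0.574, -0.01, 0, 1], [-0.079, 0.574, -0.01, 0, 1], [-0.079, 0.574, -0.01, 0, 1], [-0.079, 0.574, -0.01, 0, 1], [-0.079, 0.574, -0.01, 0, 1], [-0.079, 0.574, -0.01, 0, 1], [-0.079, 0.574, -0.01, 0, 1], [-0.079, 0.574, -0.01, 0, 1], [-0.079, 0.574, -0.01, 0, 1], [-0.079, 0.574, -0.01, 0, 1], [-0.079, 0.574, -0.01, 0, 1], [-0.079, 0.574, -0.01, 0, 1]]])

```text
clock: 6.0
position: [0.6489, 0.3035, 0.2931]
ee_rot: [-0.001, -0.012, 1.0, -0.001]
contact_force: [-0.1, -1.2, -1.2]
width: 0.0532
gripper_force: 27.7
```

```bash
python3 - <<'E'
from h import *
np.set_printoptions(precision=4,suppress=True)
s=manip.get_state(); print(s['clock'],s['position'],s['ee_rot'],s['contact_force'],s['width'],s['gripper_force'])
print(goto(.655,.302,.207,91.6),goto(.592,.302,.207,91.6))
E
```

```text
6.0 [0.6489 0.3035 0.2931] [-0.0012 -0.0121  0.9999 -0.0012] [-0.0854 -1.2492 -1.2215] 0.05322798555516477 27.747383415699005
[-0.0078 -0.0018  0.1076 -0.0018] [ 0.0709  0.0001  0.1078 -0.0018]
```

>>> move_arm(deltas=[[[-0.008, -0.002, 0.06, 0, 1], [-0.008, -0.002, 0.108, 0, 1], [-0.008, -0.002, 0.108, 0, 1], [0.005, -0.001, 0.108, 0, 1], [0.015, -0.001, 0.108, 0, 1], [0.025, -0.001, 0.108, 0, 1], [0.035, 0, 0.108, 0, 1], [0.045, 0, 0.108, 0, 1], [0.055, 0, 0.108, 0, 1], [0.065, 0, 0.108, 0, 1], [0.071, 0, 0.108, 0, 1], [0.071, 0, 0.108, 0, 1]]])

```text
clock: 7.2
position: [0.5911, 0.3036, 0.2075]
ee_rot: [-0.001, -0.013, 1.0, -0.0]
contact_force: [2.1, 0.1, -0.3]
width: 0.0536
gripper_force: 26.7
```

```bash
python3 - <<'E'
from h import *
np.set_printoptions(precision=4,suppress=True)
s=manip.get_state(); print(s['clock'],s['position'],s['ee_rot'],s['contact_force'],s['width'],s['gripper_force'])
a=snap('scene','s4')[130:340,260:460]; b=snap('wrist','w4'); c=snap('side','d4')[90:260,130:300]
m=np.zeros((600,800,3),np.uint8); m[:300,:286]=cv2.resize(a,(286,300)); m[300:,:300]=cv2.resize(c,(300,300)); m[:375,300:]=cv2.resize(b,(500,375))
cv2.imwrite('pics/m4.png',m[...,::-1])
E
```

```text
7.2 [0.5911 0.3036 0.2075] [-0.0012 -0.0125  0.9999 -0.    ] [ 2.0796  0.0554 -0.2919] 0.05356521663801816 26.65208548307419
```

View pics/m4.png

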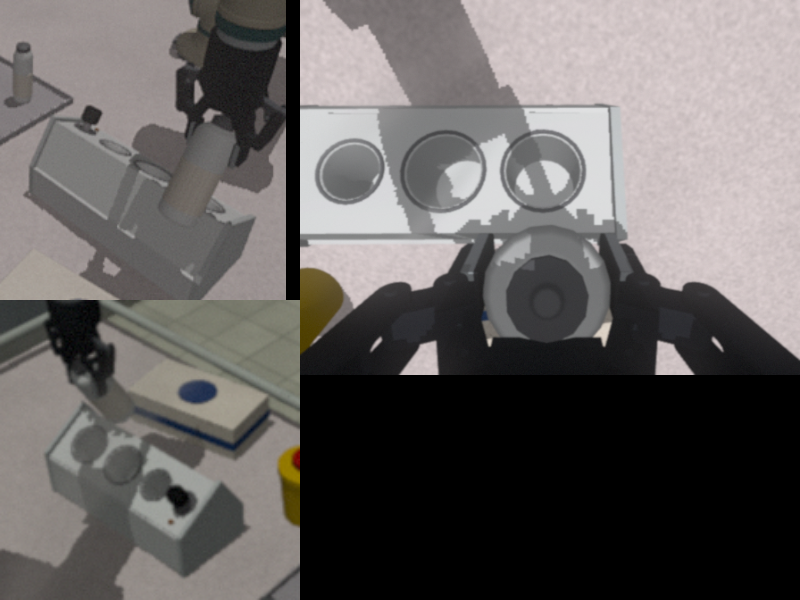

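The picture shows the bottle tilted about 33° over the ridge (wrist cap at about (277,334)), with its axis pointing nearly at the camera. The left well is at wrist px (272,191).

```bash
python3 - <<'E'
from h import *
np.set_printoptions(precision=4,suppress=True)
s=manip.get_state()
im=cv2.imread('pics/w4.png')
c=manip.camera_params('wrist');T=np.linalg.inv(np.array(c['tool_from_camera']))
for th in (27,30,33,36):
    t=np.radians(th); p=T@np.r_[-.003+.047*np.sin(t),0,-.011-.047*np.cos(t),1]; print(th,c['fy']*p[1]/p[2]+c['cy'])
for u,v in((272,191.5),(161,191.5)): print(onz('wrist',u,v,.107,s))
x0=.573
def tc(d,x0=x0,h=.105): return x0-.5*(h+d)-.003, .107+.866*(h+d)-.011
print('lift',goto(.591,.302,.285,91.6))
for d in(.04,.01,-.02,-.035,-.05): print(d,goto(tc(d)[0],.302,tc(d)[1],91.6))
E
```

```text
27 323.96745563576553
30 314.8740136754426
33 305.84410864781876
36 296.935726493688
[0.574  0.3021 0.107 ]
[0.576  0.2231 0.107 ]
lift [ 0.0015 -0.0019 -0.0967 -0.0016]
0.04 [ 0.1181  0.0009 -0.0172 -0.0016]
0.01 [ 0.0993  0.0005  0.0152 -0.0016]
-0.02 [ 0.0805 -0.      0.0477 -0.0016]
-0.035 [ 0.0711 -0.0002  0.0639 -0.0016]
-0.05 [ 0.0617 -0.0005  0.0801 -0.0016]
```

>>> move_arm(deltas=[[[0.0, -0.001, -0.04, -0.002, 1], [0.002, -0.002, -0.095, -0.002, 1], [0.04, -0.002, -0.095, -0.002, 1], [0.08, 0, -0.08, -0.002, 1], [0.126, 0.001, -0.05, -0.002, 1], [0.126, 0.001, -0.017, -0.002, 1], [0.126, 0.001, -0.017, -0.002, 1], [0.116, 0.001, 0.0, -0.002, 1], [0.107, 0.0, 0.015, -0.002, 1], [0.107, 0.0, 0.015, -0.002, 1]]], squeeze=35)

```text
clock: 8.35
position: [0.5084, 0.3008, 0.1942]
ee_rot: [-0.001, -0.014, 1.0, -0.001]
contact_force: [-0.9, -0.7, -0.2]
width: 0.0531
gripper_force: 37.7
```

```bash
cat >> h.py <<'E'
def combo(f,sc=(130,340,260,460),sd=(90,260,130,300)):
    a=snap('scene',f+'s'); b=snap('wrist',f+'w'); c=snap('side',f+'d')
    m=np.zeros((600,800,3),np.uint8)
    m[:300,:300]=cv2.resize(a[sc[0]:sc[1],sc[2]:sc[3]],(300,300)); m[300:,:300]=cv2.resize(c[sd[0]:sd[1],sd[2]:sd[3]],(300,300)); m[:375,300:]=cv2.resize(b,(500,375))
    cv2.imwrite(f'pics/{f}.png',m[...,::-1])
def st():
    np.set_printoptions(precision=4,suppress=True)
    s=manip.get_state(); print(s['clock'],s['position'],'F',s['contact_force'],'w',s['width'],s['gripper_force']); return s
E
python3 -c "
from h import *
st(); combo('m5')"
```

```text
8.35 [0.5084 0.3008 0.1942] F [-0.8539 -0.732  -0.1643] w 0.053135708591221284 37.71175503730774
```

View pics/m5.png

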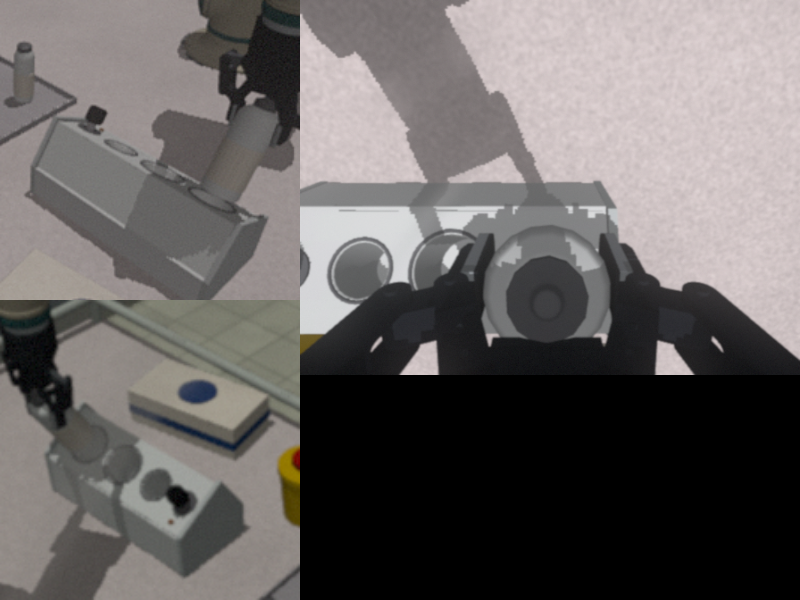

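```bash
python3 - <<'E'
from h import *
st()
for X in ((.574,.302,.107),(.569,.302,.1157),(.562,.302,.1117)): print(proj('scene',np.array(X)))
im=cv2.imread('pics/m5s.png')[215:300,360:450]; im2=cv2.imread('pics/m5d.png')[140:210,150:230]
cv2.imwrite('pics/c5.png',np.hstack([cv2.resize(im,(480,453),interpolation=3),cv2.resize(im2,(300,453),interpolation=3)]))
print(goto(.574-.5*.085-.010,.302,.107+.866*.085-.011,91.6),goto(.574-.5*.07-.010,.302,.107+.866*.07-.011,91.6))
E
```

```text
8.5 [0.5078 0.3013 0.1962] F [-0.724   0.1295 -1.6408] w 0.05331472610300064 37.70827889442444
(np.float64(401.40510372415486), np.float64(269.6100336336571))
(np.float64(403.71729641251704), np.float64(265.34384779536293))
(np.float64(405.2487649022577), np.float64(265.1373489800154))
[-0.0172  0.0003  0.0333  0.    ] [-0.0265  0.0001  0.0495  0.    ]
```

View pics/c5.png

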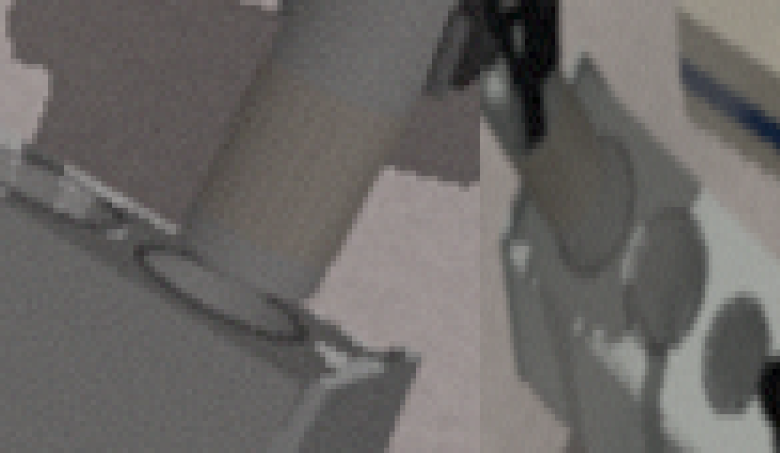

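The left crop shows the tilted bottle just above the left mouth, about (403,265) in the full scene picture. I'll use numbers only from here: bottle-body colour masks in both views.

```bash
python3 - <<'E'
from h import *
for n,f,roi,seed in (('scene','m5s',(170,300,370,460),(240,413)),('side','m5d',(120,215,140,225),(175,171))):
    im=cv2.imread(f'pics/{f}.png').astype(int); hs=im[...,2]-im[...,0]
    print(n,'seed',im[seed],[im[seed[0]+k,seed[1]].tolist() for k in(-15,-8,8,15,22)], 'bg', im[290,300] if n=='scene' else im[190,200])
    r0,r1,c0,c1=roi
    sub=hs[r0:r1,c0:c1]
    for r in range(0,r1-r0,5): print(r+r0,' '.join('%2d'%v for v in sub[r,::3]))
E
```

```text
scene seed [ 92  95 103] [[83, 85, 86], [88, 92, 97], [97, 102, 109], [102, 106, 110], [98, 103, 108]] bg [144 146 154]
170 10 11 11  9  6  2  8 11 14 13 13 13  4  4 -4  1 -2  0  0 -2 -1  1 -6  4 -1  3  3  4 -1  1
175 11  8 11 11 11  9  8  8  3 10 12 10  5  3 -2 -3 -2  5  5  0  3  3  3 -1 -8 -1 -1 -2  3  8
180  7  9  9  9 10 11 11  9  9 10 10  9  3  2  3 -1 10 16  2 -1  4 -4 -3  0  1  0  6  1 -1  2
185 10 10 10 10 10  9 11 11 11  9 11  7  3  0  1 -1  7  9  8  5 -6  4  8  1  1  2  2  3  2  0
190  9 10 10 10 11 10 10 10 10 10 11  9 -1  4 -2  3 10  3 -1  2 -1  4  9 -1 -3 -5  1  1  0  2
195 12 10  9 10  8  9  9  8  7 10 12 12  7  3  3 -2  6  4  2 12 11  4 -1 -2 -1  3  1  5 -2 -5
200 10  8 10 10 11 10 10  9 10  7 10 10  9  9  8  2 -4 -3  9 12  8  0  2  3  5  5  1  1  2 -4
205  9  9 11  9  8  8  6 10 10 10 10 10 11  9 10  0  6  4  5  4  5  0  1 -3  2 -1 -1  4  3  2
210 11  8  7  9  7  8 11  9  9 10  8  9  9  9 -4  0  4  2  4  4  5  1  4  2  4  1  3 -1 -4 -4
215  7  9  5  6  7  8  6  8  6 10  9 11 11 10  2 -2  5  4  3  1  3  4  5  2  2  4  2  4  4  8
220  3  5  9 11  7  7 10  7  7  5  5 10 
[... 2604 characters left out ...]
  0  3  8  6  4  3  2  3  2  0  2  3  2  0  3  0  4  1  2  8  9
180 12  9 12 12 11  7 -2  2  2  3  3  1  4  4  1  4  2  4  4  3  4  2  3  2  1  1  0  4  2
185 11 10 11 10 13 10  0  3  3  1  3  3  3  4  1  0  4  3  2  3  1  0  2  0 -2  2  0  1  2
190 12  9 14 10 12 10  4  2  1  3  3  2  2  6  1  4  1  2  4  4  1  1  1  2  0  2  1  0  1
195 11 11 11 12 11 12 10  0  2  2  5  3  1  2  0  3  5  1  1 -1  2  1  2  1  3  0 -1  0  3
200 11 10 11 10 10 11  9 12  7  1  4  4  5  3  2  3  0  2  2  2  3  1  0  1  3  2  3  1  1
205 10 10 11 10 12 12 10 12 11 11 10  4  3  3  2  2  2  2  2  0  1  1  1  1  1  2  1  0  3
210 11 11 12 12 10 10 12  9 11 11  8  7  5  7  2  2  0  3  0  1  0  1 -1  3  2  1  2  4  1
```

```bash
python3 - <<'E'
from h import *
a=np.array([-.5,0,.866]); u=np.array([.866,0,.5]); y=np.array([0,1,0]); M=np.array([.574,.302,.107])
t=np.linspace(0,2*np.pi,60)
for e in (0,-.006,-.012):
  for d in (.010,.030,.05):
    P=np.array([proj('side',M+d*a+e*u+.027*(np.cos(k)*u+np.sin(k)*y)) for k in t]); Q=np.array([proj('scene',M+d*a+e*u+.027*(np.cos(k)*u+np.sin(k)*y)) for k in t])
    print(e,d,'side cols',P[:,0].min().round(1),P[:,0].max().round(1),'rows',P[:,1].min().round(1),P[:,1].max().round(1),'scene cols',Q[:,0].min().round(1),Q[:,0].max().round(1),'rows',Q[:,1].min().round(1),Q[:,1].max().round(1))
g=cv2.GaussianBlur(cv2.imread('pics/m5d.png'),(3,3),0).astype(int)
for r in range(152,186,3): print(r,' '.join('%3d/%2d'%(g[r,c].sum()//3,g[r,c,2]-g[r,c,0]) for c in range(158,198,2)))
E
```

```text
0 0.01 side cols 169.7 186.3 rows 159.8 176.8 scene cols 391.1 416.5 rows 258.3 272.8
0 0.03 side cols 166.0 182.7 rows 156.6 173.7 scene cols 395.6 421.3 rows 249.8 264.0
0 0.05 side cols 162.2 179.1 rows 153.3 170.6 scene cols 400.2 426.2 rows 241.3 255.2
-0.006 0.01 side cols 168.4 185.0 rows 161.5 178.5 scene cols 392.3 417.6 rows 258.2 272.6
-0.006 0.03 side cols 164.7 181.4 rows 158.2 175.4 scene cols 396.8 422.4 rows 249.8 263.9
-0.006 0.05 side cols 160.9 177.8 rows 155.0 172.3 scene cols 401.4 427.2 rows 241.3 255.1
-0.012 0.01 side cols 167.2 183.7 rows 163.1 180.2 scene cols 393.5 418.7 rows 258.1 272.4
-0.012 0.03 side cols 163.4 180.1 rows 159.9 177.1 scene cols 398.0 423.4 rows 249.7 263.7
-0.012 0.05 side cols 159.6 176.5 rows 156.7 174.0 scene cols 402.5 428.2 rows 241.3 255.0
152  45/-1  17/-4  15/-4  15/-2  28/ 0  56/ 0  67/ 3  85/ 5  94/ 2  82/ 1  86/ 1  86/ 3  96/ 5 125/ 8 136/11 135/11 135/11 135/10 135/10 135/10
155  66/ 0  44/-1  17/-2   8/-1  34/-1  71/ 2  74/ 2  72/ 7  69/ 7  77/ 3  88/ 1  89/ 2  92/ 1  96/ 3 110/ 5 126/ 9 134/11 136/11 137/11 135/10
158  65/
[... 731 characters left out ...]
84/ 1  87/ 2  80/ 4  75/ 8  77/ 9  79/10  82/ 9  83/ 8  85/ 5  86/ 3  85/ 4  85/ 2  86/ 2  82/ 3  82/ 3  95/ 3  92/ 2  87/ 2
176  89/ 0  89/ 1  92/ 1  90/ 1  90/ 2  88/ 3  78/ 4  78/ 3  83/ 3  83/ 3  85/ 2  85/ 3  86/ 3  87/ 2  86/ 3  84/ 3 105/ 2 115/ 2  97/ 2  88/ 3
179 115/ 1 138/ 3 120/ 2  92/ 2  91/ 3  91/ 2  86/ 2  74/ 2  77/ 3  80/ 2  83/ 3  82/ 2  82/ 3  81/ 4  86/ 2 106/ 2 114/ 3  96/ 3  88/ 3  87/ 3
182  91/ 1 103/ 1  95/ 2  93/ 2  91/ 2  92/ 2  92/ 2  92/ 2  87/ 3  82/ 4  80/ 2  81/ 3  89/ 3  92/ 2  96/ 3 115/ 2 105/ 2  90/ 2  86/ 3  86/ 3
185  91/ 2  94/ 1  95/ 1  95/ 2  89/ 3  88/ 3  91/ 3  93/ 2  94/ 3  94/ 2  96/ 3  95/ 4  95/ 2  94/ 2  94/ 2  85/ 2  81/ 4  87/ 2  87/ 2  86/ 3
```

```bash
python3 - <<'E'
from h import *
g=cv2.GaussianBlur(cv2.imread('pics/side0.png'),(3,3),0).astype(int)
print([proj('side',np.array([.597,-.154,z])).__str__() for z in(.003,.068,.153)])
for c in(304,308,312): print(c,[(r,g[r,c].sum()//3,g[r,c,2]-g[r,c,0]) for r in range(236,286,3)])
g=cv2.GaussianBlur(cv2.imread('pics/w3.png'),(3,3),0).astype(int)
print([(r,g[r,278].sum()//3,g[r,278,2]-g[r,278,0]) for r in range(176,250,4)])
g=cv2.GaussianBlur(cv2.imread('pics/m5s.png'),(3,3),0).astype(int)
for k in range(0,44,3):
    r=232+k; c=int(419.-k*.53); print((r,c),g[r,c].sum()//3,g[r,c,2]-g[r,c,0])
print(proj('scene',np.array([.574,.302,.107])+.03*np.array([-.5,0,.866])))
E
```

```text
['(np.float64(304.98240821919524), np.float64(271.1274191739379))', '(np.float64(305.69506886405713), np.float64(254.34960636791803))', '(np.float64(306.7059693780007), np.float64(230.5504816221701))']
304 [(236, np.int64(65), np.int64(0)), (239, np.int64(133), np.int64(2)), (242, np.int64(150), np.int64(2)), (245, np.int64(114), np.int64(1)), (248, np.int64(96), np.int64(1)), (251, np.int64(94), np.int64(1)), (254, np.int64(94), np.int64(1)), (257, np.int64(92), np.int64(4)), (260, np.int64(89), np.int64(12)), (263, np.int64(89), np.int64(11)), (266, np.int64(90), np.int64(12)), (269, np.int64(89), np.int64(12)), (272, np.int64(90), np.int64(11)), (275, np.int64(89), np.int64(2)), (278, np.int64(102), np.int64(2)), (281, np.int64(109), np.int64(2)), (284, np.int64(107), np.int64(4))]
308 [(236, np.int64(67), np.int64(-1)), (239, np.int64(88), np.int64(1)), (242, np.int64(156), np.int64(2)), (245, np.int64(123), np.int64(1)), (248, np.int64(96), np.int64(1)), (251, np.int64(94), np.int64(1)), (254, np.int64(93), np.int64(0)), (257, np.int64(92), np.int64(3)), (260, np.int64(87), np.i
[... 1180 characters left out ...]
int64(128), np.int64(11)), (212, np.int64(128), np.int64(11)), (216, np.int64(129), np.int64(12)), (220, np.int64(128), np.int64(11)), (224, np.int64(155), np.int64(13)), (228, np.int64(134), np.int64(-2)), (232, np.int64(134), np.int64(-2)), (236, np.int64(134), np.int64(-2)), (240, np.int64(134), np.int64(-1)), (244, np.int64(135), np.int64(-2)), (248, np.int64(135), np.int64(-2))]
(232, 419) 99 9
(235, 417) 98 11
(238, 415) 99 12
(241, 414) 97 11
(244, 412) 99 12
(247, 411) 98 11
(250, 409) 100 11
(253, 407) 99 11
(256, 406) 99 12
(259, 404) 100 4
(262, 403) 101 2
(265, 401) 95 2
(268, 399) 105 3
(271, 398) 97 3
(274, 396) 86 2
(np.float64(408.3730782120938), np.float64(256.773251999332))
```

>>> move_arm(deltas=[[[-0.0025, 0, 0, 0, 1], [-0.008, 0, 0.006, 0, 1], [-0.012, 0, 0.015, 0, 1], [-0.016, 0, 0.022, 0, 1], [-0.02, 0, 0.033, 0, 1], [-0.02, 0, 0.033, 0, 1]]], squeeze=22)

```text
clock: 9.1
position: [0.5232, 0.3012, 0.168]
ee_rot: [-0.001, -0.014, 1.0, -0.001]
contact_force: [1.7, -0.8, -2.4]
width: 0.0532
gripper_force: 37.6
```

```bash
cat >> h.py <<'E'
def beige(n,f,roi):
    "axis-aligned stats of the beige label pixels inside roi (r0,r1,c0,c1)"
    im=snap(n,f); g=cv2.GaussianBlur(im,(5,5),0).astype(int); r0,r1,c0,c1=roi; m=((g[...,0]-g[...,2])[r0:r1,c0:c1]>6).astype(np.uint8); return m
E
python3 -c "
from h import *
s=st(); w,x,y,z=s['ee_rot']; print(s['moment'])
im=snap('wrist','w6')"
```

```text
9.1 [0.5232 0.3012 0.168 ] F [ 1.7266 -0.8404 -2.3544] w 0.05321074088507376 37.622085213661194
[-0.2577 -0.2885 -0.044 ]
```

>>> move_arm(deltas=[[[-0.006, 0, 0.011, 0, 1], [-0.0125, 0, 0.0215, 0, 1], [-0.019, 0, 0.0325, 0, 1], [-0.019, 0, 0.0325, 0, 1], [-0.019, 0, 0.0325, 0, -0.65], [-0.019, 0, 0.0325, 0, -0.65], [-0.019, 0, 0.0325, 0, -0.65], [-0.019, 0, 0.0325, 0, -0.65], [-0.019, 0, 0.0325, 0, -0.65]]], squeeze=25)

```text
clock: 10.05
position: [0.5381, 0.3024, 0.1441]
ee_rot: [0.0, -0.014, 1.0, 0.0]
contact_force: [0.0, 0.2, -0.0]
width: 0.0706
gripper_force: 0.0
```

```bash
python3 -c "
from h import *
st()
im=snap('wrist','w7').astype(int)
# dark cap: centroid/radius of dark blob between fingers
g=cv2.cvtColor(im.astype(np.uint8),cv2.COLOR_RGB2GRAY)
for r in range(200,400,12): print(r,' '.join('%3d'%g[r,c] for c in range(170,390,9)))
"
```

```text
10.05 [0.5381 0.3024 0.1441] F [ 0.0377  0.1689 -0.0126] w 0.07062247774356233 0.0
200 115 132 132 128 128 125 126 124 109 107 108 112 129 128 129 127 130 130 130 132 113 120 206 205 201
212 141 138 130 129 131 132 129 130 124 107 108 109 126 130 131 130 131 134 134 132 132 112 120 200 199
224 213 218 218 219 218 219 218 219 218 133 132 133 135 219 219 220 220 220 220 220 221 182 195 200 196
236 218 218 219 220 219 220 219 218 165 135 134 134 132 135 210 220 221 221 220 220 222 215 199 197 204
248 220 218 219 166 137 184 220 135 111 104 110 114 109 104 108 180 220 220 137 146 166 215 198 199 194
260  79 182 194 133 135 134 130 133 170 118 117 118 117 118 167 140 129 134 137 135 136 219 150 125 197
272 179  98  57 127 134 131 158 176 118  67  64  64  67  68 120 175 153 130 133 134 136  59  95 100 200
284  92  79  48 102 131 104 118 120  70  66  62  60  66  64  68 118 120 105 132 133 134  55  53  97  81
296  91  46  46  67 132 113 120  65  64  64  66  67  58  64  63  93 118 113 131 133 132  51  49  52  94
308  41  42  44  95 130 115 121  66  62  63  69  68  60  62  65 100 121 111 132 132 133  50  47  46  71
320  37  42  43 221 131 108 123 118  63  65  64  60  62  64  64 124 121 105 142 222 223 168  47  44  59
332  38  39 138 222 132 117 120 122 104  64  62  63  64  64 122 124 120  82 133 133 213 222  43  42  40
344  37  36 221 222 131 132 104 119 122 122 124 126 124 124 122 118  83 131 133 132 131 221  70  41  39
356  40  61 221 154 131 131 130 128 107 117 123 125 121 117 104  97 132 130 129 130 128 131  86  34  35
368  33  33 122 128 129 130 128 129 130 128 120  92 119 128 128 127 130 129 130 130 129 128  39  32  29
380  28  33  32 128 129  71  34  34  33  37 100 128 129 124  65  33  31  34  33 128 129 110  30  32  33
392  26  29  29  43  27  31  29  28  28  27  27  26  27  26  27  26  29  29  26  28  32  26  26  27  31
```

```bash
cat >> h.py <<'E'
def wproj(X,s):
    c=manip.camera_params('wrist'); w,x,y,z=s['ee_rot']; R=Rn.from_quat([x,y,z,w]).as_matrix()
    T=np.linalg.inv(np.array(c['tool_from_camera'])); t=R.T@(np.array(X)-s['position']); p=T[:3,:3]@t+T[:3,3]
    return c['fx']*p[0]/p[2]+c['cx'],c['fy']*p[1]/p[2]+c['cy'],p[2]
def cap(im,lo=50,hi=90,minr=18):
    "dark-grey cap blobs: fitted ellipses"
    g=cv2.medianBlur(cv2.cvtColor(im,cv2.COLOR_RGB2GRAY),5); m=((g>lo)&(g<hi)).astype(np.uint8)
    m=cv2.morphologyEx(m,cv2.MORPH_OPEN,np.ones((7,7)))
    cs,_=cv2.findContours(m,cv2.RETR_EXTERNAL,cv2.CHAIN_APPROX_NONE)
    return [cv2.fitEllipse(c) for c in cs if cv2.contourArea(c)>minr**2*3]
E
python3 -c "
from h import *
s=manip.get_state(); im=cv2.imread('pics/w7.png')[...,::-1].copy()
print(cap(im)); a=np.array([-.5,0,.866]); M=np.array([.574,.302,.107])
for d in(.082,.087,.1): print(d,wproj(M+d*a,s))
print(goto(.538,.302,.30,91.6,s),goto(.52,-.32,.30,91.6,s))
"
```

```text
[((268.3931884765625, 303.022216796875), (72.47001647949219, 76.69776916503906), 27.777204513549805)]
0.082 (np.float64(270.2860504763449), np.float64(322.76364458975047), np.float64(0.11778959293219537))
0.087 (np.float64(270.26766910970093), np.float64(324.3476464711081), np.float64(0.11290973103910693))
0.1 (np.float64(270.2115003788433), np.float64(329.1879489945989), np.float64(0.10022209011707695))
[ 1.00e-04 -4.00e-04 -1.95e-01  4.00e-04] [ 4.500e-02 -7.769e-01 -1.953e-01  4.000e-04]
```

>>> move_arm(deltas=[[[0, 0, -0.06, 0, -0.65], [0, 0, -0.12, 0, -0.65], [0, 0, -0.18, 0, -0.65], [0, 0, -0.195, 0, -0.65], [0.03, -0.4, -0.195, 0, -1], [0.03, -0.4, -0.195, 0, -1], [0.03, -0.4, -0.195, 0, -1], [0.03, -0.4, -0.195, 0, -1], [0.03, -0.4, -0.195, 0, -1], [0.03, -0.4, -0.195, 0, -1], [0.03, -0.4, -0.195, 0, -1]]])

```text
clock: 11.2
position: [0.5225, -0.0222, 0.2992]
ee_rot: [-0.0, -0.013, 1.0, -0.001]
contact_force: [0.4, 0.5, 0.2]
width: 0.0855
gripper_force: 0.0
```

>>> move_arm(deltas=[[[0.026, -0.381, 0, 0, -1], [0.026, -0.381, 0, 0, -1], [0.026, -0.381, 0, 0, -1], [0.026, -0.381, 0, 0, -1], [0.026, -0.381, 0, 0, -1], [0.026, -0.381, 0, 0, -1], [0.026, -0.381, 0, 0, -1], [0.026, -0.381, 0, 0, -1], [0.026, -0.381, 0, 0, -1]]])

```text
clock: 12.1
position: [0.5111, -0.3223, 0.2992]
ee_rot: [-0.0, -0.014, 1.0, 0.001]
contact_force: [-0.3, 0.4, -0.3]
width: 0.0854
gripper_force: 0.0
```

```bash
python3 -c "
from h import *
s=st(); im=snap('wrist','w8'); print(cap(im)); 
for n,X in(('A',(.509,-.323,.153)),('S',(.4995,-.16,.133)),('P',(.6,-.308,.165))): print(n,wproj(X,s))
for e in cap(im): print(onz('wrist',*e[0],.153,s))
im=snap('scene','s8'); g=cap(im,20,90,4); print([ (np.round(e[0]),np.round(e[1])) for e in g if 330<e[0][0]<460])
print(goto(.509,-.323,.094,91.6))"
```

```text
12.1 [ 0.5111 -0.3223  0.2992] F [-0.3479  0.4211 -0.2963] w 0.08540959293603452 0.0
[((548.7376098632812, 269.0331115722656), (22.89072036743164, 127.66377258300781), 5.35996675491333)]
A (np.float64(272.80906279066727), np.float64(196.16435547604425), np.float64(0.2906565397548813))
S (np.float64(452.9020880796543), np.float64(185.36304445227043), np.float64(0.3087051060978213))
P (np.float64(286.6665070694716), np.float64(297.7286458857991), np.float64(0.3065406174576215))
[ 0.5707 -0.0684  0.153 ]
[(array([413., 313.]), array([14., 78.]))]
[ 0.0031 -0.0017  0.2573  0.0012]
```

```bash
python3 -c "
from h import *
s=manip.get_state(); g=cv2.medianBlur(cv2.cvtColor(cv2.imread('pics/w8.png'),cv2.COLOR_BGR2GRAY),5)
def blob(g,r0,r1,c0,c1,hi):
    n,l,st_,ce=cv2.connectedComponentsWithStats(((g<hi)[r0:r1,c0:c1]).astype(np.uint8)); 
    return [(st_[i,4],st_[i,2:4].tolist(),(ce[i]+[c0,r0]).round(1).tolist()) for i in range(1,n) if st_[i,4]>80]
for h in(80,95): print(h,blob(g,140,260,220,330,h),blob(g,140,230,410,500,h))
print(onz('wrist',273,196,.153,s))
a=np.array([-.5,0,.866]); M=np.array([.574,.302,.107])
print(proj('scene',M+.082*a),proj('scene',M+.1*a)); g=cv2.cvtColor(cv2.imread('pics/s8.png'),cv2.COLOR_BGR2GRAY); print(blob(g,205,260,390,450,75))
"
```

```text
80 [] [(np.int32(95), [9, 32], [469.2, 155.4]), (np.int32(704), [31, 30], [449.0, 181.6])]
95 [(np.int32(264), [25, 19], [272.8, 199.7]), (np.int32(504), [29, 32], [251.7, 241.5])] [(np.int32(2091), [65, 90], [438.5, 173.4])]
[ 0.50940272 -0.32243246  0.153     ]
(np.float64(420.77110099902717), np.float64(233.9329400135851)) (np.float64(425.16041958341384), np.float64(225.84669855435106))
[]
```

>>> move_arm(deltas=[[[0, -0.001, 0.06, 0.001, -1], [0, -0.001, 0.12, 0.001, -1], [0, -0.001, 0.18, 0.001, -1], [0, -0.001, 0.23, 0.001, -1], [0, -0.001, 0.256, 0.001, -1], [0, -0.001, 0.256, 0.001, -1], [0, -0.001, 0.256, 0.001, 1], [0, -0.001, 0.256, 0.001, 1], [0, -0.001, 0.256, 0.001, 1], [0, -0.001, 0.256, 0.001, 1], [0, -0.001, 0.256, 0.001, 1], [0, -0.001, 0.256, 0.001, 1]]], squeeze=25)

```text
clock: 13.4
position: [0.5127, -0.3252, 0.0973]
ee_rot: [0.002, -0.013, 1.0, -0.001]
contact_force: [0.1, 0.9, 5.9]
width: 0.0532
gripper_force: 26.7
```

>>> move_arm(deltas=[[[0, 0, 0, 0, 1], [0, 0, -0.04, 0, 1], [0, 0, -0.09, 0, 1], [0, 0, -0.14, 0, 1], [0, 0, -0.19, 0, 1], [0, 0, -0.24, 0, 1], [0, 0, -0.24, 0, 1]]])

```text
clock: 14.1
position: [0.5135, -0.3262, 0.2938]
ee_rot: [0.005, -0.013, 1.0, -0.004]
contact_force: [1.0, -0.7, -2.6]
width: 0.0532
gripper_force: 28.7
```

```bash
python3 -c "
from h import *
s=st(); im=snap('wrist','w9'); g=cv2.GaussianBlur(im,(3,3),0).astype(int)
print([(r,g[r,278].sum()//3,g[r,278,0]-g[r,278,2]) for r in range(170,240,3)])
print(goto(.651,.222,.294,91.6))"
```

```text
14.1 [ 0.5135 -0.3262  0.2938] F [ 1.0195 -0.6525 -2.6407] w 0.05315312994100488 28.707140386104584
[(170, np.int64(171), np.int64(-2)), (173, np.int64(171), np.int64(0)), (176, np.int64(162), np.int64(-1)), (179, np.int64(129), np.int64(-1)), (182, np.int64(123), np.int64(9)), (185, np.int64(122), np.int64(11)), (188, np.int64(122), np.int64(11)), (191, np.int64(122), np.int64(12)), (194, np.int64(122), np.int64(11)), (197, np.int64(122), np.int64(12)), (200, np.int64(122), np.int64(11)), (203, np.int64(122), np.int64(12)), (206, np.int64(122), np.int64(12)), (209, np.int64(132), np.int64(12)), (212, np.int64(133), np.int64(1)), (215, np.int64(127), np.int64(-1)), (218, np.int64(127), np.int64(-1)), (221, np.int64(127), np.int64(-2)), (224, np.int64(127), np.int64(-2)), (227, np.int64(126), np.int64(-1)), (230, np.int64(126), np.int64(-1)), (233, np.int64(127), np.int64(-1)), (236, np.int64(127), np.int64(-2)), (239, np.int64(122), np.int64(-2))]
[-0.1915  0.6792 -0.0067 -0.0007]
```

>>> move_arm(deltas=[[[-0.1, 0.34, -0.005, 0, 1], [-0.2, 0.68, -0.005, 0, 1], [-0.2, 0.68, -0.005, 0, 1], [-0.2, 0.68, -0.005, 0, 1], [-0.2, 0.68, -0.005, 0, 1], [-0.2, 0.68, -0.005, 0, 1], [-0.2, 0.68, -0.005, 0, 1], [-0.2, 0.68, -0.005, 0, 1], [-0.2, 0.68, -0.005, 0, 1], [-0.2, 0.68, -0.005, 0, 1], [-0.2, 0.68, -0.005, 0, 1], [-0.2, 0.68, -0.005, 0, 1]]])

```text
clock: 15.35
position: [0.6562, 0.2289, 0.2874]
ee_rot: [-0.002, -0.015, 1.0, 0.001]
contact_force: [-0.4, -1.2, -3.2]
width: 0.053
gripper_force: 28.9
```

>>> move_arm(deltas=[[[0, 0, 0, 0, 1], [0, 0, 0, 0, 1]]])

```text
clock: 15.55
position: [0.656, 0.2228, 0.2889]
ee_rot: [-0.002, -0.013, 1.0, -0.001]
contact_force: [0.1, -0.9, -3.4]
width: 0.053
gripper_force: 28.9
```

```bash
python3 -c "
from h import *
st(); print(goto(.658,.222,.207,91.6),goto(.599,.222,.207,91.6))"
```

```text
15.55 [0.656  0.2228 0.2889] F [ 0.0615 -0.9378 -3.3705] w 0.053048650100173386 28.87423574924469
[-0.0029 -0.0009  0.1023 -0.0005] [ 0.0708  0.0011  0.1026 -0.0005]
```

>>> move_arm(deltas=[[[-0.003, 0, 0.055, 0, 1], [-0.003, -0.001, 0.102, 0, 1], [-0.003, -0.001, 0.102, 0, 1], [0.007, -0.001, 0.102, 0, 1], [0.017, -0.001, 0.102, 0, 1], [0.027, -0.001, 0.102, 0, 1], [0.037, 0, 0.102, 0, 1], [0.047, 0, 0.102, 0, 1], [0.057, 0, 0.102, 0, 1], [0.066, 0, 0.102, 0, 1], [0.071, 0, 0.102, 0, 1], [0.071, 0, 0.102, 0, 1]]])

```text
clock: 16.75
position: [0.599, 0.2224, 0.2089]
ee_rot: [-0.001, -0.013, 1.0, 0.0]
contact_force: [1.1, 0.9, -1.5]
width: 0.0535
gripper_force: 28.5
```

```bash
cat >> h.py <<'E'
def gcap(im):
    "cap + shoulder of the held bottle in the wrist view: col profile through cap; dark disc rows/cols"
    g=cv2.medianBlur(cv2.cvtColor(im,cv2.COLOR_RGB2GRAY),5)
    m=((g>45)&(g<100)).astype(np.uint8); m[:, :225]=0; m[:, 330:]=0; m[:200]=0; m[375:]=0
    m=cv2.morphologyEx(m,cv2.MORPH_OPEN,np.ones((9,9)))
    cs,_=cv2.findContours(m,cv2.RETR_EXTERNAL,cv2.CHAIN_APPROX_NONE); c=max(cs,key=cv2.contourArea); return cv2.minEnclosingCircle(c),cv2.boundingRect(c)
E
python3 -c "
from h import *
s=st(); im=snap('wrist','w10')
for f in('w4','m5w','w10'):
    i=cv2.imread(f'pics/{f}.png')[...,::-1].copy(); print(f,gcap(i)); g=cv2.cvtColor(i,cv2.COLOR_RGB2GRAY); print([int(g[r,277]) for r in range(230,380,8)])
"
```

```text
16.75 [0.599  0.2224 0.2089] F [ 1.0895  0.8705 -1.453 ] w 0.05352966478810335 28.453165590763092
w4 (((276.81158447265625, 334.3078308105469), 48.683311462402344), (231, 286, 92, 89))
[130, 125, 134, 97, 112, 116, 118, 71, 62, 62, 60, 49, 61, 65, 65, 63, 55, 58, 57]
m5w (((276.6426696777344, 334.9404296875), 48.862178802490234), (231, 287, 92, 88))
[111, 131, 131, 94, 111, 117, 116, 87, 62, 60, 59, 49, 60, 64, 66, 65, 52, 58, 55]
w10 (((276.8146057128906, 310.5898742675781), 47.436622619628906), (232, 264, 90, 94))
[109, 120, 180, 180, 121, 95, 96, 94, 64, 115, 117, 69, 69, 65, 66, 66, 120, 129, 123]
```

```bash
python3 -c "
from h import *
for f in('w4','w10'):
    g=cv2.cvtColor(cv2.imread(f'pics/{f}.png'),cv2.COLOR_BGR2GRAY); print(f)
    for r in range(236,380,8): print(r,' '.join('%3d'%g[r,c] for c in range(190,366,8)))
"
```

```text
w4
236 219 219 217 219 219 134 218 134 130  86  78  79 117 133 213 147 133 220 220 221 147 201
244 217 216 220 175 135 133 153 132 133 132 132 133 131 132 132 173 133 135 220 219 211 199
252 136 135 155 136 134 136 134 133 130 126 119 104 117 133 131 132 132 133 156 134 134 125
260 128 126 125 121 126 124 122 104 103 101 102 107 103  99  96 119 118 120 120 118 114 123
268 127  96  98  54 200 120 113 136 167 116 116 117 117 116 114 102 101 180  87  56  96 105
276  58  97  59  51 165 115 165 174 174 116 116 114 117 116 117 116 138 107 153  51  95  94
284  93  94  51  48 116 165 175 175 126 121 120 115 122 117 117 115 149 141  91  45  66  94
292  94  79  46  89 154 162 177 117 103  79  62  63  64  60 121 117 117 179 124  47  46  94
300  89  45  43 100 117 116 118  72  88  78  61  61  60  63  62 121 117 167 115  77  43  86
308  95  44  50 110 116 119  93  60  61  59  59  61  59  60  58  60 117 115 116  95  38  65
316  41  40  70 113 116 117  61  62  55  60  58  56  58  60  62  59  84 118 116 102  35  41
324  38  39  86 115 117 105  58  60  58  52  55  58  50  58  60  59  60 117 117 106  
[... 1518 characters left out ...]
  67  66  71  73  71  58  65  64  65 125 124 110  39  42
324  43  46  43 119 126 125  68  66  66  60  69  71  63  63  62  64  63 126 123 103  35  37
332  41  44  40 108 125 125  69  66  67  65  67  65  64  64  64  65 125 129 121  82  34  38
340  39  41  66 110 126 126 127  67  66  65  65  66  66  64  64  62 127 126 116  48  35  33
348  41  41 194 213 110 128 129 124  64  67  65  65  65  64  78 129 125 121 109 126  34  31
356  37  38 212 207 203 117 127 128 128 124  66  71  88 125 127 127 125 105 126 126  66  34
364  36  38 197 208 210 192 111 126 128 128 128 128 129 127 127 122 104 124 125 122  35  32
372  34  35  89 200 209 213 122 107 115 123 126 126 125 121 111 196 222 223 223 223  32  32
```

```bash
python3 -c "
from h import *
s=st()
for d in(.04,.01,-.02,-.05): print(d,goto(.576-.5*(.105+d)-.0035,.2225,.107+.866*(.105+d)-.011,91.6,s))
"
```

```text
16.8 [0.5992 0.2224 0.2089] F [ 1.9836 -0.7008 -0.8841] w 0.05339010487342414 28.45565915107727
0.04 [ 0.124   0.0034 -0.0156 -0.0006]
0.01 [ 0.1052  0.0029  0.0169 -0.0006]
-0.02 [ 0.0864  0.0024  0.0493 -0.0006]
-0.05 [ 0.0676  0.0019  0.0818 -0.0006]
```

>>> move_arm(deltas=[[[0.0, 0, -0.045, 0, 1], [0.002, 0.001, -0.095, 0, 1], [0.045, 0.002, -0.095, 0, 1], [0.09, 0.003, -0.075, 0, 1], [0.124, 0.003, -0.045, 0, 1], [0.124, 0.003, -0.016, 0, 1], [0.124, 0.003, -0.016, 0, 1], [0.115, 0.003, 0.0, 0, 1], [0.105, 0.003, 0.016, 0, 1], [0.105, 0.003, 0.016, 0, 1], [0.1, 0.003, 0.025, 0, 1], [0.095, 0.003, 0.033, 0, 1]]], squeeze=30)

```text
clock: 18.0
position: [0.5237, 0.2222, 0.1834]
ee_rot: [-0.001, -0.013, 1.0, -0.0]
contact_force: [-0.7, -1.4, -1.1]
width: 0.053
gripper_force: 33.7
```

```bash
python3 -c "
from h import *
s=st()
im=snap('wrist','w11'); g=cv2.cvtColor(im,cv2.COLOR_RGB2GRAY)
print([int(g[r,277]) for r in range(236,376,8)])
s=st()
for d in(-.02,-.05): print(d,goto(.576-.5*(.105+d)-.0035,.2225,.107+.866*(.105+d)-.011,91.6,s))
"
```

```text
18.0 [0.5237 0.2222 0.1834] F [-0.7329 -1.4141 -1.0726] w 0.0530287146543134 33.67377519607544
[102, 123, 143, 126, 91, 94, 93, 58, 112, 117, 70, 67, 64, 65, 67, 79, 128, 127]
18.05 [0.5245 0.2219 0.182 ] F [ 1.1367 -1.9873 -4.9017] w 0.053035869552662096 33.46608817577362
-0.02 [-0.0069  0.0006  0.0155 -0.0007]
-0.05 [-0.0256  0.0002  0.048  -0.0007]
```

>>> move_arm(deltas=[[[-0.003, 0, 0.007, 0, 1], [-0.007, 0, 0.0155, 0, 1], [-0.007, 0, 0.0155, 0, 1]]])

```text
clock: 18.35
position: [0.5303, 0.222, 0.1695]
ee_rot: [0.0, -0.013, 1.0, -0.001]
contact_force: [1.9, -3.5, -4.2]
width: 0.0527
gripper_force: 33.4
```

>>> move_arm(deltas=[[[-0.006, 0, 0.011, 0, 1], [-0.0125, 0, 0.0215, 0, 1], [-0.0185, 0, 0.0325, 0, 1], [-0.0185, 0, 0.0325, 0, 1], [-0.0185, 0, 0.0325, 0, -0.6], [-0.0185, 0, 0.0325, 0, -0.6], [-0.0185, 0, 0.0325, 0, -0.6], [-0.0185, 0, 0.0325, 0, -0.6], [-0.0185, 0, 0.0325, 0, -0.6]]])

```text
clock: 19.25
position: [0.5444, 0.2235, 0.1449]
ee_rot: [0.0, -0.013, 1.0, 0.0]
contact_force: [-0.1, 0.1, -0.2]
width: 0.0681
gripper_force: 0.0
```

```bash
python3 -c "
from h import *
s=st()
im=snap('wrist','w12'); print(cap(im),gcap(im))
a=np.array([-.5,0,.866]); M=np.array([.576,.2225,.107])
for d in(.082,.1): print(d,wproj(M+d*a,s))
"
```

```text
19.25 [0.5444 0.2235 0.1449] F [-0.1197  0.1482 -0.2174] w 0.06814809457174317 0.0
[((262.201416015625, 304.5530090332031), (56.72426986694336, 78.41011810302734), 69.06281280517578), ((30.915929794311523, 285.38519287109375), (43.882442474365234, 57.724002838134766), 102.87284851074219)] (((260.9336853027344, 296.9206848144531), 38.95249938964844), (225, 259, 73, 76))
0.082 (np.float64(268.6562149379154), np.float64(310.5977854078444), np.float64(0.11734882939129732))
0.1 (np.float64(268.2592712700007), np.float64(314.9255588975747), np.float64(0.09978014041009906))
```

>>> move_arm(deltas=[[[0, 0, -0.06, 0, -0.6], [0, 0, -0.12, 0, -0.6], [0, 0, -0.18, 0, -0.6], [0.0, 0, -0.194, 0, -0.6], [0.068, -0.48, -0.194, 0, -1], [0.068, -0.48, -0.194, 0, -1], [0.068, -0.48, -0.194, 0, -1], [0.068, -0.48, -0.194, 0, -1], [0.068, -0.48, -0.194, 0, -1], [0.068, -0.48, -0.194, 0, -1], [0.068, -0.48, -0.194, 0, -1], [0.068, -0.48, -0.194, 0, -1]]])

```text
clock: 20.5
position: [0.4993, -0.1648, 0.2992]
ee_rot: [-0.0, -0.013, 1.0, -0.0]
contact_force: [1.5, -0.6, 0.1]
width: 0.0853
gripper_force: 0.0
```

>>> move_arm(deltas=[[[0, 0, 0, 0, -1], [0, 0, 0, 0, -1], [0, 0, 0, 0, -1]]])

```text
clock: 20.8
position: [0.5001, -0.1611, 0.2993]
ee_rot: [-0.0, -0.014, 1.0, 0.001]
contact_force: [0.1, 0.4, 0.4]
width: 0.0854
gripper_force: 0.0
```

```bash
python3 -c "
from h import *
s=st(); im=snap('wrist','w13'); g=cv2.medianBlur(cv2.cvtColor(im,cv2.COLOR_RGB2GRAY),5)
u,v,_=wproj((.499,-.162,.133),s); print(u,v)
for r in range(int(v)-45,int(v)+60,7): print(r,' '.join('%3d'%g[r,c] for c in range(int(u)-60,int(u)+60,7)))
print(onz('wrist',u,v+5,.133,s),goto(.499,-.162,.078,91.6))"
```

```text
20.8 [ 0.5001 -0.1611  0.2993] F [0.1014 0.3865 0.3657] w 0.08541285402745999 0.0
272.770400597121 191.49934453509198
146 168 167 168 167 167 166 166 166 167 167 142 101 101 100 101 101 100 100
153 164 164 163 163 163 162 163 163 157 120 102 100 100 100  99  99 100  99
160 165 164 164 164 163 163 163 162 123 117 104  99 110  99  99  98  98  99
167 163 162 162 161 161 161 160 141 117 110 108 101 159 160 100  98  98  99
174 164 163 162 162 161 160 159 130 144  72  80 110 135 159 160 157 103  98
181 165 165 164 164 164 163 162 132  71  73  72  95 133 161 160 161 161 152
188 164 163 163 162 162 161 161 105  71  72  75  99 126 163 163 164 164 164
195 161 161 160 160 160 160 159  96  69  70  96  96 155 159 158 159 159 158
202 164 163 162 162 161 161 141  99  97  83  94 154 160 160 160 160 160 159
209 164 163 162 162 160 160  99  98 157 159 159 160 160 159 160 160 161 159
216 161 160 158 100 156 126  98  97  97  98 152 155 155  99 145 157 157 101
223 139 102 102 100  99  98  98  97  97  97  97  97  98  98  99 100 108 101
230 138 101 100 100  99  99  98  97  97  98  97  98  98 100  99 101 100 101
237 160  99  99  99  98  97  97  96  96  96  97  98  98 101 100 100 101 128
244 160 121  99  98  98  97  97  96  96  96  96  97 154 157 123  99 100 156
[ 0.5037 -0.1619  0.133 ] [ 0.0015 -0.0017  0.2769  0.0001]
```

>>> move_arm(deltas=[[[0.003, 0.005, 0.06, 0, -1], [0.003, 0.005, 0.12, 0, -1], [0.003, 0.005, 0.18, 0, -1], [0.003, 0.005, 0.24, 0, -1], [0.003, 0.005, 0.276, 0, -1], [0.003, 0.005, 0.276, 0, -1], [0.003, 0.005, 0.276, 0, 1], [0.003, 0.005, 0.276, 0, 1], [0.003, 0.005, 0.276, 0, 1], [0.003, 0.005, 0.276, 0, 1], [0.003, 0.005, 0.276, 0, 1], [0.003, 0.005, 0.276, 0, 1]]], squeeze=25)

```text
clock: 22.05
position: [0.4992, -0.1588, 0.081]
ee_rot: [0.002, -0.013, 1.0, -0.001]
contact_force: [-0.9, -0.3, 6.2]
width: 0.0392
gripper_force: 25.0
```

>>> move_arm(deltas=[[[0, 0, 0, 0, 1], [0, 0, 0, 0, 1], [0, 0, -0.04, 0, 1], [0, 0, -0.09, 0, 1], [0, 0, -0.14, 0, 1], [0, 0, -0.19, 0, 1], [0, 0, -0.24, 0, 1], [0, 0, -0.26, 0, 1], [0, 0, -0.26, 0, 1]]])

```text
clock: 22.95
position: [0.499, -0.159, 0.2904]
ee_rot: [0.003, -0.013, 1.0, -0.002]
contact_force: [0.3, -0.8, -2.2]
width: 0.0394
gripper_force: 26.2
```

```bash
python3 -c "
from h import *
s=st(); im=snap('wrist','w14'); g=cv2.GaussianBlur(im,(3,3),0).astype(int)
print([(r,int(g[r,278].sum()//3),int(g[r,278,0]-g[r,278,2])) for r in range(165,300,5)])
print(goto(.65,.148,.29,91.6))"
```

```text
22.95 [ 0.499  -0.159   0.2904] F [ 0.2703 -0.8206 -2.2432] w 0.03935572958159639 26.23606413602829
[(165, 111, 0), (170, 111, -1), (175, 109, 0), (180, 110, -1), (185, 117, -1), (190, 161, -1), (195, 109, 0), (200, 112, 0), (205, 108, 9), (210, 108, 9), (215, 107, 9), (220, 108, 9), (225, 107, 10), (230, 107, 10), (235, 153, 8), (240, 131, -1), (245, 128, -1), (250, 131, -1), (255, 131, -1), (260, 132, -2), (265, 132, -1), (270, 133, -1), (275, 143, -2), (280, 154, -2), (285, 164, -3), (290, 158, -2), (295, 121, -2)]
[-0.2002  0.3779 -0.0024 -0.0007]
```

```bash
python3 -c "
from h import *
c=manip.camera_params('wrist');T=np.array(c['tool_from_camera'])
for v in(191,193,195):
    d=T[:3,:3]@np.array([(278-c['cx'])/c['fx'],(v-c['cy'])/c['fy'],1]); o=T[:3,3]; print(v,(o+d*(.078-o[2])/d[2])[0]-.02)
"
```

```text
191 0.0038481560891772577
193 0.0025203847223993665
195 0.0011877867678288974
```

>>> move_arm(deltas=[[[-0.1, 0.19, -0.005, 0, 1], [-0.2, 0.378, -0.005, 0, 1], [-0.2, 0.378, -0.005, 0, 1], [-0.2, 0.378, -0.005, 0, 1], [-0.2, 0.378, -0.005, 0, 1], [-0.2, 0.378, -0.005, 0, 1], [-0.2, 0.378, -0.005, 0, 1], [-0.2, 0.378, -0.005, 0, 1], [-0.2, 0.378, -0.005, 0, 1], [-0.2, 0.378, -0.005, 0, 1], [-0.2, 0.378, -0.005, 0, 1]]])

```text
clock: 24.1
position: [0.649, 0.1469, 0.2904]
ee_rot: [-0.001, -0.012, 1.0, -0.0]
contact_force: [-0.4, 0.3, -1.8]
width: 0.0392
gripper_force: 26.3
```

```bash
python3 -c "
from h import *
st(); print(goto(.65,.148,.191,91.6),goto(.604,.148,.191,91.6))"
```

```text
24.1 [0.649  0.1469 0.2904] F [-0.3504  0.3497 -1.8183] w 0.03921945989468355 26.339263916015625
[-0.0015  0.0015  0.1243 -0.0014] [ 0.056   0.0029  0.1244 -0.0014]
```

>>> move_arm(deltas=[[[-0.007, 0.001, 0.06, 0, 1], [-0.007, 0.002, 0.124, 0, 1], [-0.007, 0.002, 0.124, 0, 1], [-0.007, 0.002, 0.124, 0, 1], [0.003, 0.002, 0.124, 0, 1], [0.013, 0.002, 0.124, 0, 1], [0.023, 0.002, 0.124, 0, 1], [0.033, 0.003, 0.124, 0, 1], [0.043, 0.003, 0.124, 0, 1], [0.052, 0.003, 0.124, 0, 1], [0.058, 0.003, 0.124, 0, 1], [0.058, 0.003, 0.124, 0, 1]]])

```text
clock: 25.3
position: [0.6017, 0.1495, 0.1913]
ee_rot: [-0.001, -0.013, 1.0, 0.0]
contact_force: [2.0, -0.5, 0.6]
width: 0.0393
gripper_force: 27.1
```

```bash
python3 -c "
from h import *
s=st(); im=snap('wrist','w15'); g=cv2.cvtColor(im,cv2.COLOR_RGB2GRAY)
for r in range(236,380,8): print(r,' '.join('%3d'%g[r,c] for c in range(206,350,8)))
"
```

```text
25.3 [0.6017 0.1495 0.1913] F [ 1.9801 -0.5287  0.6471] w 0.03932840936911632 27.090708017349243
236 232 232 231 232 218 232 189 146 147 145 146 230 146 146 145 160 231 231
244 231 232 230 147 147 162 146 146 146 144 145 145 144 145 146 157 230 231
252 171 231 147 146 145 144 146 144 144 145 145 145 143 143 145 146 191 148
260 147 148 106  63 146 145 143 122 107 102 112 142 144 144 141  90  96 145
268 114 107 106  57 112 108 105 107 109 108 106 106 107 111 102  61  90 112
276  60 106  93  55 117 108 112  91  98 101  94 116 109 109 157  53  88  77
284  66 103  53  58 120 117 102 100 101  98  97  99  99 113 108  45  87  91
292  89 100  48 103 125  99 100 100  99 100  99 100 102 100 130  54  60  88
300 101  96  44 108  98 101 102  92  97 100  99  99  98 101 125  98  46  90
308  46 102  44 106  65  68  75  93 113 125 117 100  85  67 101 103  42  71
316  43  40  44  98  67  67  69  73  75  73  72  68  65  66  67 104  39  39
324  39  41  38 101  67  67  67  73  74  74  73  69  66  65  64  97  37  38
332  37  39  40 106  66  68  70  70  71  73  71  68  66  64  64  56  37  33
340  39  35  37 195  68  70  70  66  69  71  70  67  66  66  68 185  35  38
348  38  41  55 216 101  70  70  68  69  69  68  68  69  66 123 124  59  32
356  33  35 221 216 220  88  70  70  71  70  71  67  67 117 114  84  50  27
364  37  38 213 220 221 222 211  72  69  70  69 108 121  49  50  45  35  30
372  34  36 222 214 217 214 220 220 219 217 218 214 172 121 130 128  30  24
```

```bash
python3 -c "
from h import *
s=st()
for d in(.04,.01,-.005,-.02,-.045): print(d,goto(.5775-.5*(.089+d)-.0055,.1475,.107+.866*(.089+d)-.011,91.6,s))
"
```

```text
25.35 [0.6019 0.1496 0.1912] F [ 1.1827 -0.4983  0.7093] w 0.03917551819927429 27.07439661026001
0.04 [ 0.1181  0.0005 -0.0203 -0.0006]
0.01 [ 0.0993  0.      0.0121 -0.0006]
-0.005 [ 0.0899 -0.0003  0.0283 -0.0006]
-0.02 [ 0.0805 -0.0005  0.0445 -0.0006]
-0.045 [ 0.0648 -0.0009  0.0715 -0.0006]
```

>>> move_arm(deltas=[[[0.0, 0, -0.045, 0, 1], [0.002, 0.0, -0.095, 0, 1], [0.045, 0.0, -0.095, 0, 1], [0.085, 0.0, -0.075, 0, 1], [0.118, 0.0, -0.045, 0, 1], [0.118, 0.0, -0.02, 0, 1], [0.118, 0.0, -0.02, 0, 1], [0.109, 0.0, -0.004, 0, 1], [0.099, 0.0, 0.012, 0, 1], [0.099, 0.0, 0.012, 0, 1], [0.094, 0.0, 0.02, 0, 1], [0.09, 0.0, 0.028, 0, 1]]], squeeze=30)

```text
clock: 26.55
position: [0.532, 0.1475, 0.1693]
ee_rot: [0.0, -0.013, 1.0, 0.0]
contact_force: [-6.2, -1.8, 19.7]
width: 0.0392
gripper_force: 33.1
```

>>> move_arm(deltas=[[[0, 0, 0, 0, 1], [-0.005, 0, 0.008, 0, 1], [-0.009, 0, 0.016, 0, 1], [-0.009, 0, 0.016, 0, 1]]])

```text
clock: 26.95
position: [0.5393, 0.1472, 0.1557]
ee_rot: [0.0, -0.013, 1.0, -0.0]
contact_force: [2.0, -1.9, -2.2]
width: 0.0393
gripper_force: 31.5
```

```bash
python3 -c "
from h import *
s=st(); print(goto(.5775-.5*(.089-.045)-.0055,.1475,.107+.866*(.089-.045)-.011,91.6,s))
"
```

```text
26.95 [0.5393 0.1472 0.1557] F [ 1.9946 -1.9069 -2.2163] w 0.039284687844753405 31.49473249912262
[-0.0134  0.      0.0271 -0.0007]
```

```bash
python3 -c "
from h import *
s=st(); im=snap('wrist','w16'); g=cv2.cvtColor(im,cv2.COLOR_RGB2GRAY)
for r in range(236,380,8): print(r,' '.join('%3d'%g[r,c] for c in range(206,350,8)))
"
```

```text
26.95 [0.5393 0.1472 0.1557] F [ 1.9946 -1.9069 -2.2163] w 0.039284687844753405 31.49473249912262
236 233 233 233 232 219 232 150 147 146 148 145 227 145 147 149 208 232 232
244 233 233 151 161 147 167 147 149 147 146 148 145 145 149 147 199 231 232
252 156 234 149 149 148 150 147 148 146 147 147 147 146 148 146 151 182 148
260 149 149 108  64 146 147  82  93 101 105  97 133 148 146 142  92  97 146
268 145 113 106  58 141  89 108 110 111 110 109 105 108 145 129  57  90 140
276  56 102  92  53  97 107 111  90 101 102  96 109 113 114 117  48  86  67
284  52 101  50  53 117 112 100 101 100 100  99  99  99 122 104  43  84  86
292  96 100  43 107 107 103 101 102 100  99  99 100 100  98 132  50  57  83
300  87 115  36 107  98 100 100  99  99  97  99  98 100 101 117  94  40  87
308  36  97  37 109  70  70  68  66  74  74  72  64 102 101 102 101  38  60
316  34  34  30  96  65  67  65  72  73  74  74  67  66  65  75 104  38  34
324  31  29  29  99  65  64  65  72  71  72  72  68  67  65  64  99  34  35
332  28  28  31 105  64  64  65  70  70  72  72  66  68  66  64  52  32  30
340  26  27  33 131  64  65  68  67  70  70  66  65  66  65  67 119  28  35
348  27  27  35 141  98  67  66  66  66  66  68  65  65  66 142 142  67  35
356  30  26 139 140 140  76  64  67  66  67  68  66  64 129 138 140 108  30
364  27  27 139 140 138 139 135  64  65  67  66  87 139 139 139 140  59  28
372  27  30 138 138 139 141 139 141 139 139 139 139 139 138 139 139  31  27
```

>>> move_arm(deltas=[[[-0.004, 0, 0.009, 0, 1], [-0.009, 0, 0.018, 0, 1], [-0.013, 0, 0.027, 0, 1], [-0.013, 0, 0.027, 0, 1], [-0.013, 0, 0.027, 0, -0.25], [-0.013, 0, 0.027, 0, -0.25], [-0.013, 0, 0.027, 0, -0.25], [-0.013, 0, 0.027, 0, -0.25], [-0.013, 0, 0.027, 0, -0.25]]])

```text
clock: 27.9
position: [0.5486, 0.1483, 0.1349]
ee_rot: [-0.0, -0.013, 1.0, 0.0]
contact_force: [0.5, -0.1, 0.1]
width: 0.0537
gripper_force: 0.0
```

```bash
python3 -c "
from h import *
s=st()
im=snap('wrist','w17'); print(cap(im),gcap(im))
a=np.array([-.5,0,.866]); M=np.array([.5775,.1475,.107])
for d in(.062,.08): print(d,wproj(M+d*a,s))
"
```

```text
27.9 [0.5486 0.1483 0.1349] F [ 0.4899 -0.077   0.0867] w 0.05371769248297944 0.0
[((261.8191223144531, 307.3512878417969), (66.3938217163086, 72.7617416381836), 78.82310485839844), ((108.01908874511719, 319.02593994140625), (47.914127349853516, 172.6307830810547), 56.53518295288086)] (((261.8963623046875, 305.2210693359375), 37.34630584716797), (225, 274, 73, 69))
0.062 (np.float64(269.2736492641952), np.float64(316.26628437933266), np.float64(0.12651459489051017))
0.08 (np.float64(268.9917406799714), np.float64(321.08658011387973), np.float64(0.1089496478148789))
```

>>> move_arm(deltas=[[[0, 0, -0.06, 0, -0.25], [0, 0, -0.12, 0, -0.25], [0, 0, -0.18, 0, -0.25], [0.0, -0.01, -0.2, 0, -0.25], [0.0, -0.05, -0.2, 0, -0.05], [0.0, -0.05, -0.2, 0, -0.05], [0.0, -0.05, -0.2, 0, -0.05]]])

```text
clock: 28.65
position: [0.5496, 0.1078, 0.2949]
ee_rot: [-0.0, -0.013, 1.0, 0.0]
contact_force: [1.2, -0.2, 0.1]
width: 0.0446
gripper_force: 0.0
```

```bash
python3 -c "
from h import *
s=st(); im=snap('wrist','w18'); g=cv2.medianBlur(cv2.cvtColor(im,cv2.COLOR_RGB2GRAY),5)
a=np.array([-.5,0,.866])
for n,M,d in(('L',(.574,.302,.107),.082),('M',(.576,.2225,.107),.082),('S',(.5775,.1475,.107),.062),('K',(.579,.0845,.107),.027),('Ktop',(.579,.0845,.107),.039)):
    print(n,np.round(wproj(np.array(M)+d*a,s),3))
m=(g<45).astype(np.uint8); m[300:]=0
n,l,S,C=cv2.connectedComponentsWithStats(m); print([(S[i].tolist(),C[i].round(1).tolist()) for i in range(1,n) if S[i,4]>100])
u,v,_=wproj(np.array((.579,.0845,.107))+.033*a,s); u=int(u);v=int(v)
for r in range(v-42,v+48,6): print(r,' '.join('%3d'%g[r,c] for c in range(u-50,u+50,6)))
print(cap(im,45,95,12))
"
```

```text
28.65 [0.5496 0.1078 0.2949] F [ 1.2118 -0.1775  0.0578] w 0.04463852059489499 0.0
L [528.163 194.044   0.26 ]
M [424.14  193.997   0.26 ]
S [322.132 199.952   0.279]
K [248.13  209.25    0.313]
Ktop [247.235 206.258   0.302]
[]
165 190 187 160 134 153 178 203 204 204 206 207 206 206 206 208 188 129
171 191 191 186 138 185 206 211 211 211 211 211 211 211 211 211 177 130
177 192 190 145 130 186 211 211 212 209 145 211 211 211 211 211 209 130
183 187 189 152 141 184 211 212 211 209 126 210 211 211 211 211 210 131
189 186 193 188 172 183 212 212 211 210 209 211 211 211 211 211 211 143
195 190 190 191 158 183 212 211  69  63  62  97 211 212 212 211 212 125
201 187 189 187 185 183 212  85  63  62  62  62 127 213 213 213 207  95
207 188 189 191 188 174 213  64  63  62  61  61  68 190 213 213 139 113
213 192 189 187 187 174 213  67  62  61  61  59  67 144 213 212 131 104
219 190 188 189 171 176 213 105  60  59  59  57 104 157 212 212 134 116
225 186 189 189 163 183 213 130  76  57  59  73  76 128 129 155 144 105
231 191 190 188 127 118 151 131  88  75  74  76 124 128 128 128 128  86
237 189 192 188 120 116 130 130 129 128 128 128 128 128 128 128 129 128
243 190 191 187 120 115 130 129 129 128 128 128 127 128 127 128 128 127
249 191 191 191 119 115 129 129 128 128 128 127 127 128 127 127 127 127
[((48.98757553100586, 346.97589111328125), (18.69512367248535, 43.84299087524414), 2.560635805130005), ((447.4882507324219, 321.997802734375), (16.581104278564453, 80.17495727539062), 90.2188491821289), ((170.2830047607422, 318.3481750488281), (91.54390716552734, 142.8363037109375), 62.35808563232422), ((348.3732604980469, 305.6914978027344), (57.99441909790039, 86.99129486083984), 166.07884216308594), ((248.23443603515625, 212.91738891601562), (32.212589263916016, 42.86343002319336), 171.2729034423828), ((311.38336181640625, 198.76954650878906), (20.758541107177734, 34.858558654785156), 179.03805541992188)]
```

```bash
python3 -c "
from h import *
im=snap('scene','s19'); g=cv2.cvtColor(im,cv2.COLOR_RGB2GRAY)
a=np.array([-.5,0,.866]); u=np.array([.866,0,.5])
for n,M,d in(('L',(.574,.302,.107),.082),('M',(.576,.2225,.107),.082),('S',(.5775,.1475,.107),.062)):
    M=np.array(M); print(n,[np.round(proj('scene',M+x),1).tolist() for x in(d*a,d*a-.006*u,(d+.012)*a, (d-.032)*a)])
    c,r=map(int,proj('scene',M+d*a)); 
    for k in range(r-14,r+34,4): print(k,' '.join('%3d'%g[k,j] for j in range(c-24,c+25,4)),'| c0',c-24)
"
```

```text
L [[420.8, 233.9], [421.8, 234.0], [423.7, 228.6], [413.1, 248.1]]
219  92  89  87  83  90  93  88  90  88  87  85 141 141 | c0 396
223  93  87  93  91  80  88  88  84  86  82 150 145 139 | c0 396
227  86  91  89  88  90  85  87  87  89  89 147 144 141 | c0 396
231  91  91  86  93  90  86  91  92  90  84 148 146 143 | c0 396
235 152  89  91  86  62  79  78  92  89 150 144 144 147 | c0 396
239 149 147 121 137  61  67  77  75 148 145 146 145 148 | c0 396
243 147 110 114 142 158 138  59 102 141 147 147 148 149 | c0 396
247 148  95 111 121 141 157 156 145 148 148 148 148 146 | c0 396
251  97 110 119 123 124 131 138 134 151 149 144 148 147 | c0 396
255  97 110 122 125 127 124 120 104 149 149 149 146 150 | c0 396
259 107 118 122 126 124 124 114 143 148 150 145 148 150 | c0 396
263 118 123 126 128 126 120 106 150 148 151 147 151 147 | c0 396
M [[386.2, 215.7], [387.4, 215.8], [388.8, 210.6], [379.3, 229.2]]
201  90  93  89  84  90 121 151 144 153 145 149 147 146 | c0 362
205  90  86  86  91  92  90  86  87 148 143 148 150 147 | c0 362
209  92  93  89  90  90  87  85  85  89 121 147 147 134 
[... 740 characters left out ...]
9 149 146 148 100  88  86  92  87  91 143 | c0 329
202 145 146 149 148 148  88  93  91  94  90  92  89  95 | c0 329
206 117 149 145 146 154  83  95  88  92  93  89  86  88 | c0 329
210  29 149 148 149  54  54  81  92  87  92  89  92  88 | c0 329
214 116 147 150  93  99  78  62  87  91  91  91  90  90 | c0 329
218 154 146 126  92 131 144 138  91  86  94  91  89  60 | c0 329
222 140 127  87 101 126 123 114  93  86  88 101 149 140 | c0 329
226 146 128  95 126 123 118  94  88  84  89 109 132 154 | c0 329
230  76  86  99 123 123 110  89  86  90  98 113 117 129 | c0 329
234 100  84  77 122 113  97 121  86  89 106 121 122 125 | c0 329
238 115 113 107 124 116  89 148 152 100 110 118 126 125 | c0 329
```

```bash
python3 -c "
from h import *
s=st(); print(goto(.567,.0845,.2,91.6),goto(.567,.0845,.124,91.6))"
```

```text
28.75 [0.5495 0.1085 0.2945] F [-0.0006 -0.2176 -0.0419] w 0.04459463844646077 0.0
[-0.0211 -0.0306  0.1181 -0.0006] [-0.0212 -0.0307  0.2131 -0.0006]
```

>>> move_arm(deltas=[[[-0.021, -0.031, 0.05, 0, -0.05], [-0.021, -0.031, 0.1, 0, -0.05], [-0.021, -0.031, 0.13, 0, -0.05], [-0.021, -0.031, 0.16, 0, -0.05], [-0.021, -0.031, 0.185, 0, -0.05], [-0.021, -0.031, 0.2, 0, -0.05], [-0.021, -0.031, 0.21, 0, -0.05], [-0.021, -0.031, 0.213, 0, -0.05], [-0.021, -0.031, 0.213, 0, -0.05]]], squeeze=40)

```text
clock: 29.65
position: [0.5677, 0.0839, 0.1248]
ee_rot: [0.0, -0.013, 1.0, 0.0]
contact_force: [-0.8, 0.1, 0.6]
width: 0.0452
gripper_force: 0.0
```

>>> move_arm(deltas=[[[0, 0, 0, 0, 1], [0, 0, 0, 0, 1], [0, 0, 0, 0, 1], [0, 0, 0, 0, 1], [0, 0, 0, 0, 1]]])

```text
clock: 30.15
position: [0.568, 0.0821, 0.1259]
ee_rot: [0.001, -0.014, 1.0, -0.001]
contact_force: [-1.8, -5.1, 3.2]
width: 0.0287
gripper_force: 39.9
```

Gripped at 29 mm. Now I pull along the axis by 15 mm.

>>> move_arm(deltas=[[[0.002, 0, -0.004, 0, 1], [0.004, 0, -0.0075, 0, 1], [0.006, 0, -0.011, 0, 1], [0.008, 0, -0.0145, 0, 1], [0.0095, 0, -0.0165, 0, 1], [0.0095, 0, -0.0165, 0, 1], [0.0095, 0, -0.0165, 0, 1], [0.0095, 0, -0.0165, 0, 1]]])

```text
clock: 30.95
position: [0.5619, 0.0818, 0.1365]
ee_rot: [0.002, -0.013, 1.0, -0.001]
contact_force: [6.7, -4.4, -13.6]
width: 0.0286
gripper_force: 42.2
```

```bash
python3 -c "
from h import *
st()"
```

```text
30.95 [0.5619 0.0818 0.1365] F [  6.7046  -4.4489 -13.574 ] w 0.028585892299031978 42.16165244579315
```

>>> move_arm(deltas=[[[0, 0, 0, 0, -0.05], [0, 0, 0, 0, -0.05], [0, 0, 0, 0, -0.05], [0, 0, 0, 0, -0.05], [0, 0, -0.03, 0, -0.05], [0, 0, -0.08, 0, -0.05], [0, 0, -0.14, 0, -0.05], [0, 0, -0.2, 0, -0.05], [0, 0, -0.2, 0, -0.05], [0, 0, -0.2, 0, -0.05]]])

```text
clock: 31.95
position: [0.5601, 0.0836, 0.2993]
ee_rot: [0.002, -0.013, 1.0, 0.0]
contact_force: [-0.4, 0.1, -1.4]
width: 0.0447
gripper_force: 0.0
```

```bash
python3 -c "
from h import *
s=st(); im=snap('wrist','w20'); g=cv2.medianBlur(cv2.cvtColor(im,cv2.COLOR_RGB2GRAY),5)
a=np.array([-.5,0,.866]); M=np.array((.579,.0845,.107))
for d in(.039,.051): print(np.round(wproj(M+d*a,s),3),'diam',.03*340.4/wproj(M+d*a,s)[2])
u,v,_=wproj(M+.048*a,s); u=int(u);v=int(v)
for r in range(v-30,v+40,5): print(r,' '.join('%3d'%g[r,c] for c in range(u-36,u+36,4)),'c0',u-36)
"
```

```text
31.95 [0.5601 0.0836 0.2993] F [-0.3525  0.0604 -1.4325] w 0.04473700319371466 0.0
[274.875 193.62    0.303] diam 33.73329646426755
[275.028 189.94    0.291] diam 35.09187461263897
160 188 187 181 206 211 211 211 211 211 211 211 211 211 211 211 178 129 129 c0 238
165 192 188 182 211 212 211 212 212 210 166 209 211 212 211 211 167 130 130 c0 238
170 192 189 183 211 212 212 212 212 167  95 162 211 212 212 185 130 129 130 c0 238
175 191 189 182 211 212 212 211 208 160 120 169 209 211 211 178 129 129 129 c0 238
180 194 190 183 211 212 211 124  59  58  58  59  59 150 211 211 146 129 129 c0 238
185 194 190 175 211 212 161  60  59  59  59  58  58  58 192 211 179 129 129 c0 238
190 190 190 180 213 213  95  60  59  58  59  58  57  57 126 212 179 129 129 c0 238
195 190 191 190 213 208  72  59  59  58  58  58  57  56  81 211 179 129 129 c0 238
200 190 191 189 213 183  87  58  58  57  58  58  57  56  94 171 179 129 128 c0 238
205 191 192 187 214 178 107  64  56  56  56  54  54  65 104 169 179 129 129 c0 238
210 194 192 187 214 207 108 106  90  59  56  62  91 105 106 203 180 129 128 c0 238
215 192 193 188 214 213 157 108 106 105 106 105 106 106 162 212 178 129 129 c0 238
220 157 135 125 206 213 211 138 105  99  99 106 110 185 211 144 129 128 129 c0 238
225 119 119 118 147 131 129 129 129 128 128 128 130 150 181 129 128 128 128 c0 238
```

```bash
python3 -c "
from h import *
print(manip.sign_off())"
```

```text
the job is handed in; nothing more can be done
None
```

I put all three gel bottles in their wells, pulled the switch knob about 12 mm to its stop, let go, and handed the job in at about 32 s. The hand-in returned no verdict; I judged seating and knob from camera and force readings, and did not re-check the pump bottle or sharps bin.

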